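# Set a flange up on parallels for drilling

## Task

Set the flange up for drilling: stand the matching pair of parallels upright on their long thin edges on the steel base plate, one either side of its centre hole, running along the plate's long sides, clear of the hole but close enough to sit well under the flange. Then lay the flange flat across both of them with its bore centred over the hole, and finally set the drill guide ring flat on the flange, centred on its bore. Leave the lower odd bar and the other things on the table where they are.

Things in the scene. Friction and masses are not known exactly. Their poses are not given: they have to be found in the camera images.
- base_plate: fixed rectangular steel plate lying on the table, 150 mm (its x, the long sides) x 110 mm (its y) x 12 mm thick, with a 20 mm through hole in the middle and a low cap screw (12 mm wide, 2.5 mm proud) 10 mm in from the edges at each corner. Origin at the centre of its underside, on the table; z up.
- hole (a point): centre of the base plate's hole, at the plate's top surface, 12 mm above the table; axes as the plate's
- parallel_a: flat ground-steel bar (a machinist's parallel), 64 x 50 x 14 mm, 0.2 to 0.35 kg, with two dark round shallow recesses in each broad face; one of a matching pair. It starts lying on a broad face on the table. Origin at its very centre; x along the 64 mm length, y along the 50 mm width, z through the 14 mm thickness. Standing on a long thin edge its y is vertical and it is 50 mm high.
- parallel_b: flat ground-steel bar (a machinist's parallel), 64 x 50 x 14 mm, 0.2 to 0.35 kg, with two dark round shallow recesses in each broad face; the other of the matching pair. It starts lying on a broad face on the table. Origin at its very centre; x along the 64 mm length, y along the 50 mm width, z through the 14 mm thickness. Standing on a long thin edge its y is vertical and it is 50 mm high.
- flange: flat steel disc, 68 mm outside diameter, 12 mm thick, with a 20 mm bore and four dark bolt holes round it, 0.18 to 0.33 kg; starts lying flat on the table. Origin at the centre of its underside, z its axis.
- flange_mid (a point): centre of the flange at half its thickness, on the axis of its bore
- guide: drill guide: plain thick steel ring, 48 mm outside diameter, 16 mm high, 17 mm bore, 0.1 to 0.17 kg; starts lying flat on the table. Origin at the centre of its underside, z its axis.
- guide_mid (a point): centre of the guide ring at half its height, on the axis of its bore
- low_bar: odd bar like the parallels but lower: 64 x 36 x 14 mm, lying flat among the things; not of the pair, to be left alone. Origin at its centre, axes as for the parallels.
- magnet_puck: grey metal puck with a pin, 49 mm across, 52 mm high, bystander. Origin at the centre of its underside.
- socket_bar: chromed socket extension bar lying flat, 17 x 120 x 17 mm (length along its y), bystander. Origin under its centre.
- plug: spark plug lying flat, 21 x 58 x 24 mm (length along its y), bystander. Origin under its centre.
- copper_cup: copper cup holding scribers, 67 mm across, 99 mm high, standing behind the base plate, bystander. Origin at the centre of its underside.
- slim_pliers: pliers with red grips lying flat, 40 x 145 x 12 mm (length along its y), bystander. Origin under its centre.
- parts_tin: low open round tin, 94 mm across, 35 mm high, bystander. Origin at the centre of its underside.
- mini_clamp: small black C-clamp lying flat, 58 x 52 x 10 mm, between the robot and the base plate, bystander. Origin under its centre.
- ribbed_tin: tall bare ribbed tin, 104 mm across, 128 mm high, fixed at the back of the table. Origin at the centre of its underside.
Things that resemble listed ones, but are neither listed nor needed, are in the scene too. What is shaped like the parallel_a but blue is not meant.

How it is judged:
On the way, in this order (a step that is already met when the one before it is completed fails the run):
1. both parallels stand upright on the base plate, one either side of the hole, at rest (angle between the y axis of each of parallel_a, parallel_b and the z axis of base_plate, either way round below 0.06 rad and angle between the x axis of each of parallel_a, parallel_b and the x axis of base_plate, either way round below 0.2 rad and x of parallel_a in the frame of hole between -0.02 and 0.02 m and y of parallel_a in the frame of hole between -0.034 and 0.034 m and (y of parallel_a in the frame of hole above 0.017 m or y of parallel_a in the frame of hole below -0.017 m) and z of parallel_a in the frame of hole between 0.022 and 0.028 m and linear speed of each of parallel_a, parallel_b below 0.02 m/s and x of parallel_b in the frame of hole between -0.02 and 0.02 m and y of parallel_b in the frame of hole between -0.034 and 0.034 m and (y of parallel_b in the frame of hole above 0.017 m or y of parallel_b in the frame of hole below -0.017 m) and z of parallel_b in the frame of hole between 0.022 and 0.028 m and ((y of parallel_a in the frame of hole above 0 m and y of parallel_b in the frame of hole below 0 m) or (y of parallel_a in the frame of hole below 0 m and y of parallel_b in the frame of hole above 0 m))), for 0.2 s.
2. the flange lies flat across both standing parallels, centred over the hole, at rest (all of step 1 and horizontal distance between flange_mid and hole below 0.007 m and z of flange_mid in the frame of hole between 0.053 and 0.059 m and angle between the z axis of flange and the z axis of base_plate, either way round below 0.05 rad and contact force between flange and parallel_a above 0.2 N and contact force between flange and parallel_b above 0.2 N and linear speed of flange below 0.02 m/s), for 0.2 s.
At the end, for the whole second after the job is handed in: Parallels on long thin edges (0.06 rad), one each side of the hole, along plate (0.2 rad), centres 17-34 mm sideways, under 20 mm lengthwise of it; flange flat on both, centred on the hole to 7 mm; guide flat on flange, centred on it to 7 mm; all released, at rest; bystanders moved under 30 mm (all of step 2 and horizontal distance between guide_mid and flange_mid below 0.007 m and z of guide_mid in the frame of hole between 0.067 and 0.073 m and angle between the z axis of guide and the z axis of base_plate, either way round below 0.06 rad and contact force between guide and flange above 0.2 N and linear speed of guide below 0.02 m/s); the robot touches nothing.
It fails at once if the low bar or another bystander is shifted by more than 30 mm (distance of any of low_bar, magnet_puck, socket_bar, plug, copper_cup, slim_pliers, parts_tin, mini_clamp from where it was at the start of the episode above 0.03 m).
It also fails if it takes over 72 s, if anything falls off the work surface, if the arm or the gripper's body presses on something with over 40 N, if the wrist force passes 120 N, or if a joint passes its speed limit or range.

## Robot

A 7-joint arm with a two-finger parallel gripper is mounted at the origin on a cart in front of the work surface, level with it; the furniture and walls round the work are solid. World frame = base frame: x ahead of the robot, y to its left, z up, the work surface at z = 0. Lengths are in m, angles in rad, forces in N, time in s.
With the tool pointing down it reaches from about 0.425 to 0.925 m from the base axis. Payload 6.8 kg.
Tool frame: the origin (TCP) lies at the very end of the fingers, on their centre line; the grasp point (between the pads) lies 19 mm behind it; z points along the fingers, y is the line along which they close (so a half turn about z gives the same grasp; the last joint's range is limited). The gripper opens to 85 mm and grips with 20 to 120 N. Pads are 22 mm wide; open, the fingers measure 114 mm over their backs; the gripper's body (76 mm by 85 mm) begins 54 mm behind the grasp point. The pads swing forward as they close: fully open they stand 13 mm farther back than shut.
Start: joints at [1.173, 0.477, 0.022, 1.555, -0.011, 1.109, -0.083], TCP at [0.193, -0.647, 0.231] pointing down, gripper open.
Joint ranges: [-2.96, 2.96], [-0.34, 2.1], [-1.41, 1.46], [0.24, 2.44], [-1.37, 4.51], [0.17, 1.92], [-2.96, 2.96]. Speed limits (rad/s): [2.39, 2.39, 3.14, 3.14, 3.14, 3.14, 3.14].

## Interface

Orientations are given as a rotation vector (axis times angle).
In Python, from bench import get_obs, grab_frame, hand_in gives the robot as it stands.
- The arm moves only by the tool drive_tool, never from a script. Its argument "rows" is a list of rows, each an object with "offset": the shift along the tool's x, y, z as a fraction of full scale, a list of three; "rotation": the turn, a rotation vector about the tool's x, y, z as a fraction of full scale, a list of three; "claw": the opening, from 0 (shut) to 1 (fully open). In form: [{"offset": [tx, ty, tz], "rotation": [wx, wy, wz], "claw": claw}, ...]. A call has 1 to 20 rows; each row is the pose to reach, as a shift and turn from the pose commanded when the call began, along the tool's axes at that moment; what a row does not reach only later rows make up. Full scale, the value 1, is 0.15 m for a shift and 2 rad for a turn. A row lasts 1/12 s, in which the tool goes at most 41.7 mm and 7.16 degrees, less where a joint would pass 70% of its speed; a pose out of reach is approached as far as the arm can. A call with a number of a shift or a turn outside -1 to 1 is refused whole. A call with a gripper value outside its range is refused whole. The fingers move at their own pace and stop on an object; "force" is the grip in N (left out, the last holds). Time passes only in rows, so rows that repeat a pose let the fingers close. It gives the time, the measured TCP pose, the force, the opening and the grip force at its end, in the units of the state.
- get_obs(): the state, without advancing time (a new reading comes with each control period).
- grab_frame(name): name is "side" or "top" or "wrist"; returns a dict with "frame" (384x512x3 uint8, red, green, blue), "z_map" (384x512 float32, m along the optical axis (not along the pixel's ray), 0 where there is no reading), "vfov" (degrees; the focal length in pixels is half the picture's height over the tangent of half this angle, whatever the lens; pixels are square), "cx", "cy" (the principal point, pixels), "R" (3x3) and "t" (3): a world point X has camera coordinates R X + t. Camera axes: x right, y down, z forward; pixel columns grow to the right and rows downward; lengths in m; the calibration is good to about 2 mm. The wrist camera is an equidistant fisheye: a pixel r from the principal point sees the ray r / f radians off the axis. A picture is of the moment at which its call begins.
- hand_in(): hands the job in; it is judged then, once.
The state is a dict: "clock": time; "joints": joint angles; "qvel": joint speeds; "tau": joint torques, N m; "tcp_pos": TCP position; "orientation": TCP orientation; "contact_force": force on the tool from outside, world axes, zero at the start; "moment": the same for the moment, N m; "grip_width": finger opening in m; "gripper_force": force on a finger pad.
Only numpy, scipy, OpenCV 4.12 (cv2) and the standard library are available. Lean on these libraries where they do the work, as an engineer would, in place of code of your own. Each camera call takes 0.05 s, during which the arm holds its last target. There are 200 camera calls.

## Working session

There is one attempt and no reset: what is moved stays moved. The work goes in short steps, Python scripts to look and compute and a tool call to move; the robot and the scene stay as the last step left them, time stands still between calls to the robot, and variables do not carry over. Pictures are saved under pics/ and viewed, at most 10 in all, crops included, and the job is handed in when it is done.

Besides the shell and the picture viewer there is one more tool, called after ">>>" as a command line: name --argument value ..., lists and objects as JSON in quotes. drive_tool: Moves the arm, as the interface text tells. Its arguments: {"type":"object","properties":{"rows":{"type":"array","items":{"type":"object","properties":{"offset":{"type":"array","items":{"type":"number"}},"rotation":{"type":"array","items":{"type":"number"}},"claw":{"type":"number"}}}},"force":{"type":"number"}},"required":["rows"]}

```bash
mkdir -p pics; cat > h.py <<'E'
import numpy as np, cv2
from bench import get_obs, grab_frame, hand_in
from scipy.spatial.transform import Rotation as Ro
def cloud(g):
    z=g['z_map'];h,w=z.shape;f=h/2/np.tan(np.radians(g['vfov'])/2)
    u,v=np.meshgrid(np.arange(w),np.arange(h))
    c=np.stack([(u-g['cx'])/f*z,(v-g['cy'])/f*z,z],-1)
    P=(c-g['t'])@g['R']; P[z==0]=np.nan
    return P
E
python3 - <<'E'
from h import *
for n in ('top','side'):
    g=grab_frame(n); np.savez(n,**g)
    cv2.imwrite(f'pics/{n}.png',cv2.resize(g['frame'][:,:,::-1],(800,600),interpolation=cv2.INTER_CUBIC))
    print(n,g['vfov'],g['cx'],g['cy'],-np.array(g['R']).T@g['t'],np.array(g['R']).round(3).tolist())
o=get_obs();print(o)
E
```

```text
top 54.06072599274028 255.14693321958518 193.84590246023131 [ 0.44558169 -0.00262913  1.39552762] [[0.01, -1.0, -0.001], [-0.995, -0.01, -0.103], [0.103, 0.002, -0.995]]
side 45.59370989799701 248.77706426712024 190.10893588508875 [ 0.16071174 -1.22467334  0.73718347] [[0.953, -0.303, -0.0], [-0.144, -0.451, -0.881], [0.267, 0.839, -0.474]]
{'clock': 0.1, 'joints': array([ 1.17290136,  0.47775987,  0.02234971,  1.55633778, -0.01150114,
        1.10928246, -0.08309255]), 'qvel': array([ 0.00135731, -0.0017257 ,  0.0003465 , -0.00052626,  0.00068818,
       -0.0003546 ,  0.00213549]), 'tau': array([ 4.15664646e-03, -5.97764575e+01,  1.61378201e+00, -2.81954867e+01,
        1.28867256e-02,  5.04712109e-03,  2.10571937e-05]), 'tcp_pos': array([ 0.19272176, -0.6463563 ,  0.23040086]), 'orientation': array([-3.10706391e+00, -4.53416235e-01,  5.67642323e-04]), 'contact_force': array([ 0.95872665,  0.2230738 , -1.04997735]), 'moment': array([-0.04146413,  0.01555769, -0.00177278]), 'gripper_force': 0.0, 'grip_width': 0.08544591113639365}
```

View pics/top.png

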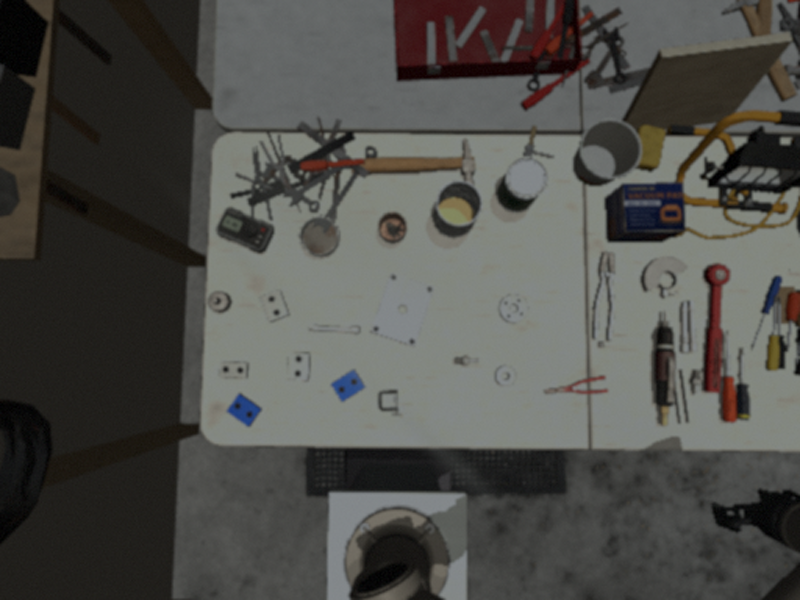

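View pics/side.png

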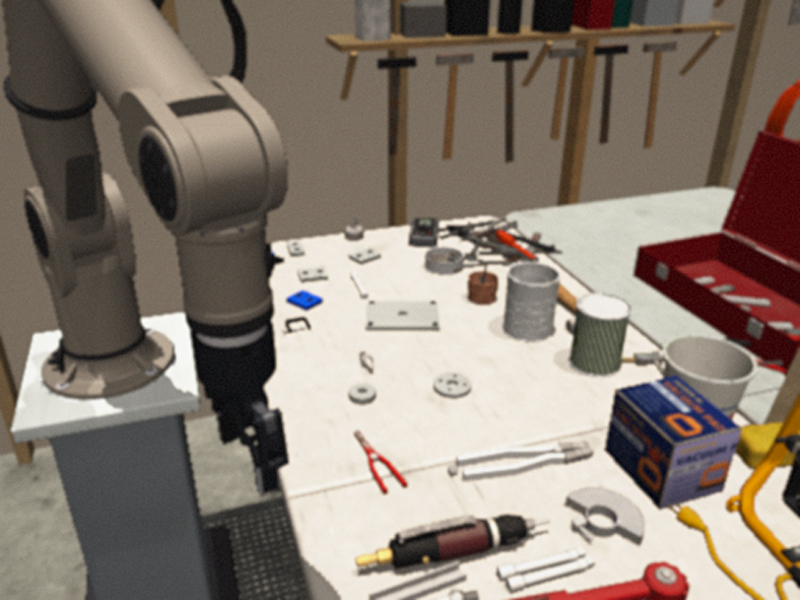

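The top picture shows grey bars at (275,306), (298,366) and (235,369, the narrower one). Blue ones lie at (243,410) and (347,385), the plate at (403,309), the flange at (514,308) and the guide at (504,376). Next I'll measure them.

```bash
python3 - <<'E'
from h import *
g=dict(np.load('top.npz'));P=cloud(g)
k=.64
for n,(u,v),h in [('barA',(275,306),.014),('barB',(298,366),.014),('barC',(235,369),.014),('plate',(403,309),.012),('flange',(514,308),.012),('guide',(504,376),.016),('table',(440,400),0)]:
    u=int(u*k);v=int(v*k)
    w=24 if n=='plate' else 16
    Q=P[v-w:v+w,u-w:u+w]; z=Q[...,2]
    m=((z>h*.5)&(z<h+.02)).astype(np.uint8)
    nl,lab,st,ce=cv2.connectedComponentsWithStats(m)
    if n=='table': print(n,np.nanmedian(z),np.nanstd(z));continue
    i=min(range(1,nl),key=lambda i:np.hypot(*(ce[i]-w))-st[i,4]*.02)
    q=Q[lab==i]
    r=cv2.minAreaRect((q[:,:2]*1000).astype(np.float32))
    print(n,q.mean(0).round(4),np.median(q[:,2]).round(4),len(q),r)
a=g['frame'][170:300,125:360,::-1]
cv2.imwrite('pics/crop.png',cv2.resize(a,None,fx=3.4,fy=3.4,interpolation=cv2.INTER_CUBIC))
E
```

```text
barA [0.5824 0.2933 0.0142] 0.0142 240 ((584.9353637695312, 292.83026123046875), (69.3907470703125, 54.121639251708984), 20.54816246032715)
barB [0.4406 0.2329 0.0136] 0.0136 248 ((440.4308776855469, 232.7317657470703), (50.842567443847656, 65.20381164550781), 85.41268157958984)
barC [0.431  0.3843 0.014 ] 0.0139 176 ((431.12860107421875, 384.8744812011719), (67.35543060302734, 35.687095642089844), 85.89313507080078)
plate [ 0.5763 -0.0094  0.0122] 0.0122 1187 ((575.2691040039062, -8.938201904296875), (119.16789245605469, 155.2034912109375), 71.7369155883789)
flange [ 0.5815 -0.2716  0.0117] 0.0115 252 ((579.591064453125, -270.2432556152344), (70.06463623046875, 72.87333679199219), 19.198652267456055)
guide [ 0.4231 -0.25    0.0157] 0.0155 115 ((422.5709228515625, -249.08230590820312), (44.03104019165039, 43.46043395996094), 89.74545288085938)
table 0.001214463620388155 0.002944496851193544
```

View pics/crop.png

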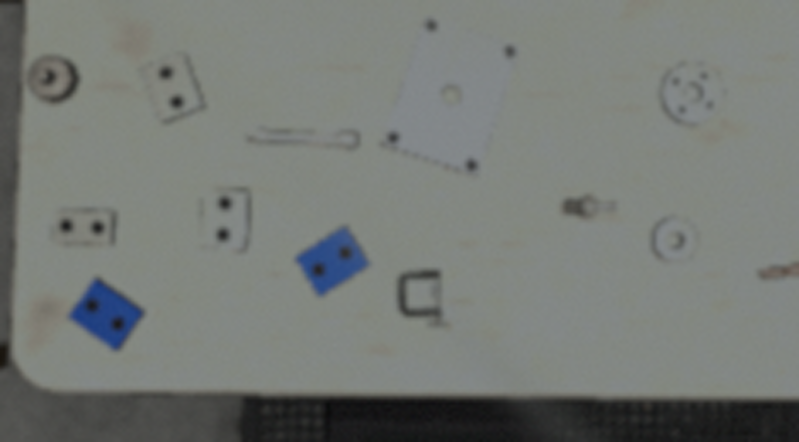

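Crop: the wide grey bars at (173,88) = A and (225,220) = B are the matching pair. The narrow grey one at (85,227) is the low bar, and the blue ones at (107,314) and (332,260) are decoys. Now the wrist view, to find where the fingertips sit relative to the TCP when open.

```bash
cat >> h.py <<'E'
def wcloud(g,tool=False):
    z=g['z_map'];h,w=z.shape;f=h/2/np.radians(g['vfov']/2)
    f=h/2/np.tan(np.radians(g['vfov'])/2)
    u,v=np.meshgrid(np.arange(w),np.arange(h))
    dx=u-g['cx'];dy=v-g['cy'];r=np.hypot(dx,dy)+1e-9;th=r/f
    c=np.stack([np.tan(th)*dx/r*z,np.tan(th)*dy/r*z,z],-1)
    P=(c-g['t'])@g['R']; P[(z==0)|(th>1.45)]=np.nan
    if tool:
        o=get_obs(); P=(P-o['tcp_pos'])@Ro.from_rotvec(o['orientation']).as_matrix()
    return P
E
python3 - <<'E'
from h import *
g=grab_frame('wrist');cv2.imwrite('pics/w0.png',cv2.resize(g['frame'][:,:,::-1],(640,480)))
P=wcloud(g,True);o=get_obs();R=Ro.from_rotvec(o['orientation']).as_matrix()
print(g['vfov'],R.round(3).tolist(), (R.T@(-np.array(g['R']).T@g['t']-o['tcp_pos'])).round(3),(np.array(g['R'])@R).round(2).tolist())
m=(P[...,2]>-.09)&(P[...,2]<.03)&(abs(P[...,0])<.03)&(abs(P[...,1])<.075)
q=P[m];print(len(q))
for s in (1,-1):
    a=q[q[:,1]*s>0]
    if len(a): print(s,a.min(0).round(4),a.max(0).round(4),np.percentile(a[:,2],[50,90,98,100]).round(4))
v,u=np.nonzero(m);print(u.min(),u.max(),v.min(),v.max())
E
```

```text
65.70646984690485 [[0.958, 0.286, -0.0], [0.286, -0.958, 0.001], [-0.0, -0.001, -1.0]] [ 0.072 -0.002 -0.143] [[0.0, 1.0, 0.0], [-0.96, 0.0, -0.28], [-0.28, -0.0, 0.96]]
23908
1 [-0.0129  0.     -0.09  ] [ 0.019   0.0726 -0.013 ] [-0.0747 -0.0391 -0.0214 -0.013 ]
-1 [-0.0133 -0.075  -0.09  ] [ 0.019 -0.    -0.013] [-0.0758 -0.0399 -0.022  -0.013 ]
26 479 242 383
```

View pics/w0.png

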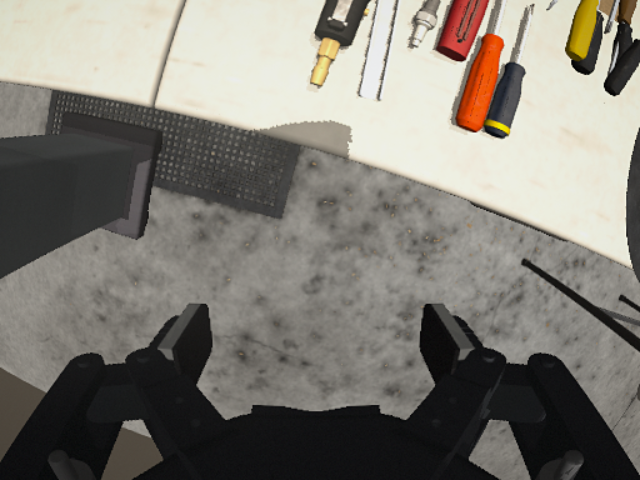

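Fingertips when open are at -13 mm (image (205,305) and (425,305)), so the TCP is the shut tip. I'll write a planning helper for the chained moves.

```bash
cat >> h.py <<'E'
def Rt(yaw,tilt):
    """closing line horizontal; tool x at heading yaw+90 (deg); tilt>0: approach leans toward yaw+90"""
    c,s=np.cos(np.radians(tilt)),np.sin(np.radians(tilt))
    Rb=Ro.from_euler('z',yaw,degrees=True).as_matrix()
    x=Rb@[0,c,s];z=Rb@[0,s,-c];return np.column_stack([x,np.cross(z,x),z])
def plan(ws,start=None):
    o=get_obs()
    p,R=(o['tcp_pos'],Ro.from_rotvec(o['orientation']).as_matrix()) if start is None else start
    for q,S in ws:
        q=np.array(q,float);d=R.T@(q-p);w=Ro.from_matrix(R.T@S).as_rotvec()
        n=max(np.linalg.norm(d)/.0417,np.degrees(np.linalg.norm(w))/7.16)
        print((d/.15).round(3).tolist(),(w/2).round(3).tolist(),'rows',round(n,1), 'BIG' if abs(d).max()>.15 else '')
        p,R=q,S
E
python3 - <<'E'
from h import *
S=Rt(90-73.4-90+0,0)
print(S.round(2).tolist())
plan([([.28,-.53,.25],Rt(-50,0)),([.40,-.40,.25],Rt(-25,0)),([.46,-.26,.25],Rt(-15,0)),([.50,-.10,.25],Rt(-5,0)),([.49,.02,.25],Rt(10,0))])
E
```

```text
[[0.96, 0.29, 0.0], [0.29, -0.96, 0.0], [0.0, 0.0, -1.0]]
[0.779, -0.578, -0.129] [-0.001, -0.0, -0.204] rows 3.5 
[1.17, -0.15, 0.0] [0.0, 0.0, -0.218] rows 4.2 BIG
[1.015, -0.032, 0.0] [0.0, 0.0, -0.087] rows 3.7 BIG
[1.099, -0.018, 0.0] [0.0, 0.0, -0.087] rows 4.0 BIG
[0.791, -0.136, 0.0] [0.0, 0.0, -0.131] rows 2.9
```

>>> drive_tool --rows '[{"offset": [0.78,-0.58,-0.13],"rotation": [0,0,-0.2],"claw": 1},{"offset": [0.78,-0.58,-0.13],"rotation": [0,0,-0.2],"claw": 0.75},{"offset": [0.78,-0.58,-0.13],"rotation": [0,0,-0.2],"claw": 0.75},{"offset": [0.78,-0.58,-0.13],"rotation": [0,0,-0.2],"claw": 0.75}]'

```text
clock: 0.48
tcp_pos: [0.2841, -0.5258, 0.2512]
orientation: [-2.95, -1.078, -0.004]
contact_force: [0.6, 0.4, -0.6]
grip_width: 0.0638
gripper_force: 0.0
```

>>> drive_tool --rows '[{"offset": [1,-0.15,0],"rotation": [0,0,-0.2],"claw": 0.75},{"offset": [1,-0.15,0],"rotation": [0,0,-0.2],"claw": 0.75},{"offset": [1,-0.15,0],"rotation": [0,0,-0.2],"claw": 0.75},{"offset": [1,-0.15,0],"rotation": [0,0,-0.2],"claw": 0.75}]'

```text
clock: 0.82
tcp_pos: [0.3844, -0.4134, 0.2509]
orientation: [-2.678, -1.641, -0.002]
contact_force: [1.1, 0.2, -0.4]
grip_width: 0.0642
gripper_force: 0.0
```

>>> drive_tool --rows '[{"offset": [1,-0.1,0],"rotation": [0,0,-0.12],"claw": 0.75},{"offset": [1,-0.1,0],"rotation": [0,0,-0.12],"claw": 0.75},{"offset": [1,-0.1,0],"rotation": [0,0,-0.12],"claw": 0.75},{"offset": [1,-0.1,0],"rotation": [0,0,-0.12],"claw": 0.75}]'

```text
clock: 1.15
tcp_pos: [0.4391, -0.2729, 0.2508]
orientation: [-2.468, -1.942, -0.002]
contact_force: [0.3, 1.1, 0.8]
grip_width: 0.0643
gripper_force: 0.0
```

>>> drive_tool --rows '[{"offset": [1,0,0],"rotation": [0,0,-0.1],"claw": 0.75},{"offset": [1,0,0],"rotation": [0,0,-0.1],"claw": 0.75},{"offset": [1,0,0],"rotation": [0,0,-0.1],"claw": 0.75},{"offset": [1,0,0],"rotation": [0,0,-0.1],"claw": 0.75}]'

```text
clock: 1.48
tcp_pos: [0.4741, -0.1271, 0.251]
orientation: [-2.262, -2.179, -0.002]
contact_force: [0.3, 1.5, 0.6]
grip_width: 0.0643
gripper_force: 0.0
```

```bash
python3 - <<'E'
from h import *
g=grab_frame('wrist');np.savez('w1',**g);cv2.imwrite('pics/w1.png',cv2.resize(g['frame'][:,:,::-1],(640,480)))
o=get_obs();print(o['clock'],o['tcp_pos'],o['joints'].round(3),o['grip_width'])
R=Ro.from_rotvec(o['orientation']).as_matrix();print(R.round(3).tolist())
P=wcloud(g,True)
m=(P[...,2]>-.09)&(P[...,2]<.03)&(abs(P[...,0])<.03)&(abs(P[...,1])<.075)
q=P[m];print('tip',np.percentile(q[:,2],[98,100]),q[q[:,2]>-.03].min(0),q[q[:,2]>-.03].max(0))
S=Rt(-10,0)
plan([([.48,.03,.25],Rt(10,0)),([.45,.15,.25],Rt(20.5,0))])
E
```

```text
1.5333 [ 0.47520817 -0.12297946  0.25127002] [ 0.582  0.191 -0.51   1.934  0.104  1.042 -0.005] 0.06386402976644388
[[0.032, 0.999, 0.002], [0.999, -0.032, 0.003], [0.003, 0.002, -1.0]]
tip [-0.01645985 -0.00573984] [-0.01334435 -0.04715396 -0.02999982] [ 0.01015659  0.04446408 -0.00573984]
[1.02, -0.001, 0.011] [0.001, -0.001, -0.103] rows 3.7 BIG
[0.823, -0.058, 0.0] [0.0, 0.0, -0.092] rows 3.0
```

View pics/w1.png

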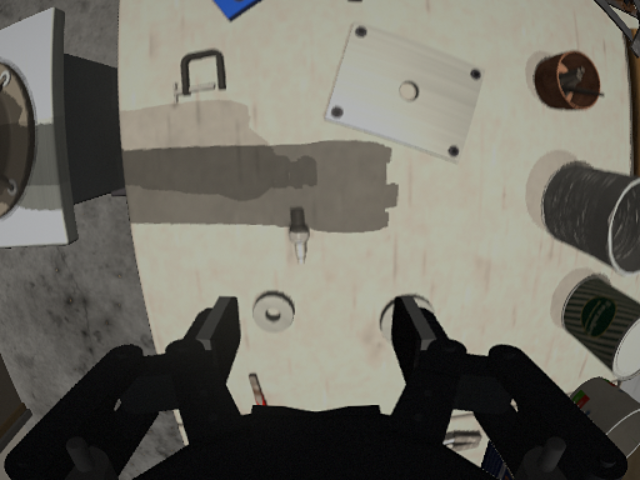

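Wrist view: plate hole at (408,91), clamp at (203,75), guide at (273,312), flange partly hidden behind the finger at (408,315). The tip offset at 64 mm opening is 5.7 mm. Now I'll refine the plate and move on toward the bars.

```bash
python3 - <<'E'
from h import *
g=dict(np.load('w1.npz'));P=wcloud(g)
z=P[...,2];print('table',np.nanmedian(z[(abs(z)<.005)]))
for n,(x,y),r in [('plate',(.576,-.009),.11),('guide',(.423,-.25),.04)]:
    m=((z>.007)&(z<.022)&(np.hypot(P[...,0]-x,P[...,1]-y)<r)).astype(np.uint8)
    nl,lab,st,ce=cv2.connectedComponentsWithStats(m);i=1+st[1:,4].argmax();q=P[lab==i]
    print(n,np.median(q,0),cv2.minAreaRect((q[:,:2]*1000).astype(np.float32)))
    if n=='plate':
        # hole: non-plate pixels inside
        k=((z<.007)&(np.hypot(P[...,0]-x,P[...,1]-y)<.02)); print('hole',P[k].mean(0),k.sum())
E
```

```text
table 0.0019338623135825364
plate [ 0.56931713 -0.00662389  0.01247579] ((573.7990112304688, -5.809356689453125), (111.08995819091797, 151.0867919921875), 71.87438201904297)
hole [ 0.57556411 -0.00508781  0.00223284] 161
guide [ 0.42049916 -0.24336087  0.01636542] ((419.88116455078125, -246.19691467285156), (47.41572189331055, 46.361576080322266), 83.62947082519531)
```

>>> drive_tool --rows '[{"offset": [1,0,0],"rotation": [0,0,-0.1],"claw": 1},{"offset": [1,0,0],"rotation": [0,0,-0.1],"claw": 1},{"offset": [1,0,0],"rotation": [0,0,-0.1],"claw": 1},{"offset": [1,0,0],"rotation": [0,0,-0.1],"claw": 1}]'

```text
clock: 1.87
tcp_pos: [0.4793, 0.0223, 0.2511]
orientation: [-2.034, -2.394, -0.002]
contact_force: [-0.2, 1.1, -0.6]
grip_width: 0.0856
gripper_force: 0.0
```

>>> drive_tool --rows '[{"offset": [0.6,-0.1,0],"rotation": [0,0,-0.1],"claw": 1},{"offset": [0.6,-0.1,0],"rotation": [0,0,-0.1],"claw": 1},{"offset": [0.6,-0.1,0],"rotation": [0,0,-0.1],"claw": 1},{"offset": [0.6,-0.1,0],"rotation": [0,0,-0.1],"claw": 1}]'

```text
clock: 2.2
tcp_pos: [0.4495, 0.1076, 0.251]
orientation: [-1.783, -2.587, -0.001]
contact_force: [0.1, -0.5, 0.1]
grip_width: 0.0855
gripper_force: 0.0
```

```bash
python3 - <<'E'
from h import *
g=grab_frame('wrist');np.savez('w2',**g)
o=get_obs();print(o['clock'],o['tcp_pos'],o['joints'].round(3))
P=wcloud(g);z=P[...,2]
for n,(x,y),r in [('A',(.5835,.293),.06),('B',(.4406,.2329),.06),('C',(.431,.385),.05)]:
    m=((z>.008)&(z<.025)&(np.hypot(P[...,0]-x,P[...,1]-y)<r)).astype(np.uint8)
    nl,lab,st,ce=cv2.connectedComponentsWithStats(m)
    if nl<2: print(n,'none');continue
    i=1+st[1:,4].argmax();q=P[lab==i]
    print(n,np.median(q,0),len(q),ce[i],cv2.minAreaRect((q[:,:2]*1000).astype(np.float32)))
E
```

```text
2.25 [0.45030996 0.10523852 0.25082363] [ 0.299  0.167 -0.725  1.981  0.129  1.038 -0.125]
A [0.57610472 0.29659717 0.01434321] 1517 [390.03625577  75.09162821] ((578.072998046875, 297.6867980957031), (64.9237060546875, 50.729644775390625), 21.922901153564453)
B [0.43718129 0.23657842 0.0145078 ] 1927 [279.41463415  71.33419824] ((437.23095703125, 237.02975463867188), (50.52349853515625, 64.62480163574219), 88.28478240966797)
C none
```

```bash
cat >> h.py <<'E'
def pick(c,yaw,tilt,back=0,delta=.0057,tz=.0086,lat=.007):
    yr=np.radians(yaw);R=Rt(yaw,tilt);ey=np.array([-np.sin(yr),np.cos(yr),0])
    Tc=np.array([c[0],c[1],tz])+np.sign(tilt)*lat*ey
    return Tc+(delta-back)*R[:,2],R
E
python3 - <<'E'
from h import *
B=(.4388,.2349)
print(pick(B,-3,-40,.1)[0])
plan([([.44,.2,.25],Rt(-3,0)),pick(B,-3,-40,.12)])
E
```

```text
[0.44160599 0.28844139 0.08083799]
[0.615, 0.158, 0.005] [0.0, 0.0, 0.206] rows 3.3 
[0.675, -0.02, 1.026] [-0.0, -0.349, -0.0] rows 5.6 BIG
```

>>> drive_tool --rows '[{"offset": [0.615,0.158,0.1],"rotation": [0,0,0.206],"claw": 1},{"offset": [0.615,0.158,0.1],"rotation": [0,0,0.206],"claw": 1},{"offset": [0.615,0.158,0.1],"rotation": [0,0,0.206],"claw": 1},{"offset": [0.615,0.158,0.1],"rotation": [0,0,0.206],"claw": 1}]'

```text
clock: 2.58
tcp_pos: [0.4399, 0.2026, 0.2353]
orientation: [-2.282, -2.156, -0.002]
contact_force: [-0.1, 0.4, -0.3]
grip_width: 0.0851
gripper_force: 0.0
```

>>> drive_tool --rows '[{"offset": [0.675,-0.02,0.5],"rotation": [0,-0.349,0],"claw": 1},{"offset": [0.675,-0.02,0.7],"rotation": [0,-0.349,0],"claw": 1},{"offset": [0.675,-0.02,0.9],"rotation": [0,-0.349,0],"claw": 1},{"offset": [0.675,-0.02,0.9],"rotation": [0,-0.349,0],"claw": 1},{"offset": [0.675,-0.02,0.9],"rotation": [0,-0.349,0],"claw": 1},{"offset": [0.675,-0.02,0.9],"rotation": [0,-0.349,0],"claw": 1},{"offset": [0.675,-0.02,0.9],"rotation": [0,-0.349,0],"claw": 1},{"offset": [0.675,-0.02,0.9],"rotation": [0,-0.349,0],"claw": 1}]'

```text
clock: 3.25
tcp_pos: [0.4431, 0.3001, 0.0989]
orientation: [1.871, 1.774, -0.684]
contact_force: [0.8, -0.4, 0.3]
grip_width: 0.0854
gripper_force: 0.0
```

```bash
cat >> h.py <<'E'
def blob(P,x,y,r,lo,hi):
    z=P[...,2]
    m=((z>lo)&(z<hi)&(np.hypot(P[...,0]-x,P[...,1]-y)<r)).astype(np.uint8)
    nl,lab,st,ce=cv2.connectedComponentsWithStats(m)
    if nl<2: return None
    i=1+st[1:,4].argmax();q=P[lab==i]
    return np.median(q,0).round(4),len(q),ce[i].round(0),cv2.minAreaRect((q[:,:2]*1000).astype(np.float32))
E
python3 - <<'E'
from h import *
g=grab_frame('wrist');np.savez('w3',**g);cv2.imwrite('pics/w3.png',cv2.resize(g['frame'][:,:,::-1],(640,480)))
o=get_obs();print(o['clock'],o['tcp_pos'],o['joints'].round(3),np.abs(o['qvel']).max())
print(Ro.from_rotvec(o['orientation']).as_matrix().round(3).tolist())
P=wcloud(g)
print('B',blob(P,.4388,.2349,.06,.008,.025));print('A',blob(P,.581,.295,.06,.008,.025))
print(np.nanmedian(P[...,2][abs(P[...,2])<.006]))
plan([pick((.4388,.2349),-3,-40)])
E
```

```text
3.3 [0.44393584 0.29926759 0.10037667] [-0.578  0.78  -0.523  1.641  0.623  1.54  -1.41 ] 0.050683923378660206
[[0.043, 0.998, -0.035], [0.765, -0.056, -0.641], [-0.642, 0.001, -0.766]]
B (array([0.4381, 0.2451, 0.0146]), 2892, array([251., 183.]), ((437.8232116699219, 237.61441040039062), (51.871864318847656, 64.37589263916016), 87.87909698486328))
A (array([0.5752, 0.304 , 0.0143]), 3459, array([425., 134.]), ((579.0512084960938, 298.73583984375), (64.84417724609375, 52.006526947021484), 22.387380599975586))
0.002023429691585718
[0.027, -0.011, 0.813] [-0.001, -0.0, -0.001] rows 2.9
```

View pics/w3.png

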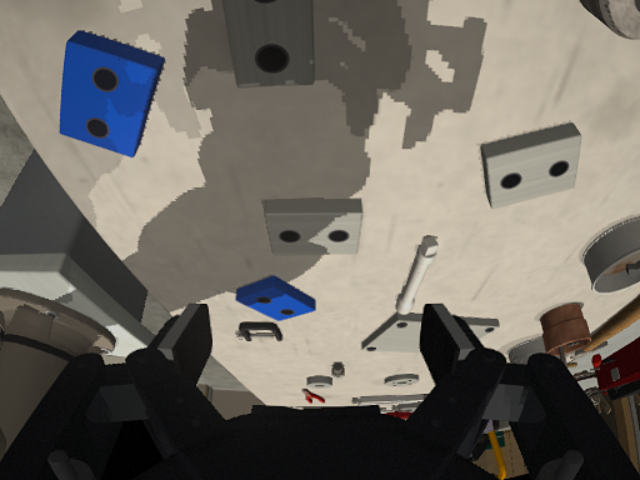

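B sits between the fingers at (313,228), with the low bar behind it at (270,40). Descending to grip.

>>> drive_tool --rows '[{"offset": [0.03,-0.01,0.3],"rotation": [0,0,0],"claw": 1},{"offset": [0.03,-0.01,0.6],"rotation": [0,0,0],"claw": 1},{"offset": [0.033,-0.011,0.75],"rotation": [0,0,0],"claw": 1},{"offset": [0.033,-0.011,0.808],"rotation": [0,0,0],"claw": 1},{"offset": [0.033,-0.011,0.808],"rotation": [0,0,0],"claw": 1},{"offset": [0.033,-0.011,0.808],"rotation": [0,0,0],"claw": 0.6},{"offset": [0.033,-0.011,0.808],"rotation": [0,0,0],"claw": 0.6},{"offset": [0.033,-0.011,0.808],"rotation": [0,0,0],"claw": 0.6},{"offset": [0.033,-0.011,0.808],"rotation": [0,0,0],"claw": 0.6},{"offset": [0.033,-0.011,0.808],"rotation": [0,0,0],"claw": 0.6},{"offset": [0.033,-0.011,0.808],"rotation": [0,0,0],"claw": 0.6}]' --force 80

```text
clock: 4.22
tcp_pos: [0.4384, 0.2292, 0.0074]
orientation: [1.872, 1.774, -0.675]
contact_force: [0.2, 0.4, 8.8]
grip_width: 0.0609
gripper_force: 84.5
```

>>> drive_tool --rows '[{"offset": [-0.1,0,-0.12],"rotation": [0,0,0],"claw": 0.6},{"offset": [-0.25,0,-0.3],"rotation": [0,0,0],"claw": 0.6},{"offset": [-0.43,0,-0.51],"rotation": [0,0,0],"claw": 0.6},{"offset": [-0.43,0,-0.51],"rotation": [0,0,0],"claw": 0.6},{"offset": [-0.43,0,-0.51],"rotation": [0,0,0],"claw": 0.6}]'

```text
clock: 4.63
tcp_pos: [0.4384, 0.2295, 0.1075]
orientation: [1.874, 1.776, -0.67]
contact_force: [-0.6, -0.1, -3.9]
grip_width: 0.0608
gripper_force: 87.5
```

```bash
cat >> h.py <<'E'
def held(g):
    """bar held: in tool frame, plane fit of the points between the pads"""
    P=wcloud(g,True)
    m=(abs(P[...,1])<.027)&(P[...,2]>-.05)&(P[...,2]<.04)&(abs(P[...,0])<.06)
    q=P[m];print(len(q),'min',q.min(0).round(4),'max',q.max(0).round(4))
    return q,m
E
python3 - <<'E'
from h import *
g=grab_frame('wrist');np.savez('w4',**g);cv2.imwrite('pics/w4.png',cv2.resize(g['frame'][100:,100:412,::-1],(624,568)))
o=get_obs();print(o['clock'],o['tcp_pos'],o['grip_width'],o['gripper_force'])
q,m=held(g)
d=np.round(q[:,[0,2]]*1000/3).astype(int)
for zz in range(d[:,1].min(),d[:,1].max()+1):
    s=q[d[:,1]==zz][:,0]*1000
    if len(s)>10: print(zz*3,len(s),s.min().round(1),np.median(s).round(1),s.max().round(1))
E
```

```text
4.6833 [0.43760297 0.22817449 0.10587809] 0.0605206337642789 87.44557487312704
7066 min [-0.0167 -0.027  -0.0295] max [0.0294 0.027  0.0033]
-30 94 19.6 21.1 22.6
-27 1459 16.3 21.2 25.3
-24 1426 12.9 23.7 27.3
-21 1324 9.1 26.1 29.4
-18 789 5.5 9.4 29.4
-15 395 1.7 4.3 28.3
-12 356 -1.7 0.9 2.9
-9 296 -5.0 -2.7 -0.0
-6 288 -8.4 -6.1 -3.6
-3 265 -11.8 -9.7 -7.0
0 260 -15.2 -13.1 -10.4
3 114 -16.7 -15.7 -14.6
```

View pics/w4.png

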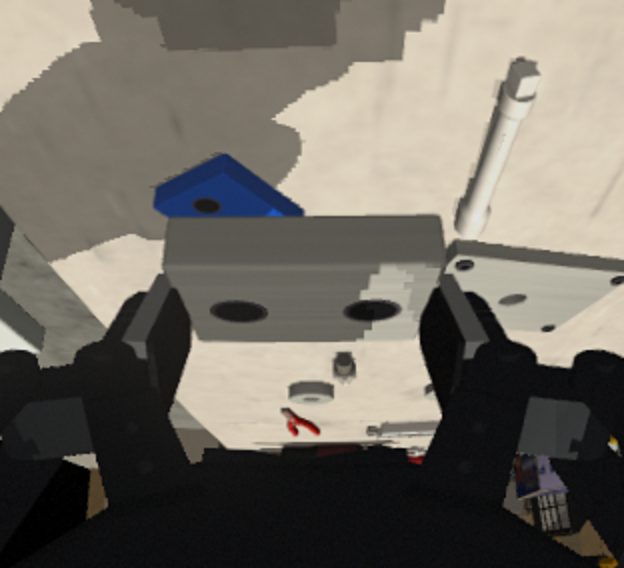

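The bar is held cleanly (spans (165,215) to (445,340) in the crop). Centre in the tool frame is (6.1, 0, -7.6) mm, and the bar needs tilt +48.6° to stand upright. Planning the transfer.

```bash
cat >> h.py <<'E'
PL=[.5748,-.0070];PY=-18.2
def place(px,py,bz,tilt,cx,cz,yaw=None):
    R=Rt(PY if yaw is None else yaw,tilt);b=np.radians(PY)
    c=np.array([PL[0]+px*np.cos(b)-py*np.sin(b),PL[1]+px*np.sin(b)+py*np.cos(b),bz])
    return c-R@[cx,0,cz],R
E
python3 - <<'E'
from h import *
h=place(0,-.025,.12,48.6,.0061,-.0076)
print(h[0])
plan([([.46,.13,.2],Rt(-8,-10)),([.50,.03,.22],Rt(-12,20)),h])
E
```

```text
[ 0.56751224 -0.02916585  0.11039835]
[-0.897, 0.185, -0.069] [0.02, 0.259, 0.04] rows 4.2 
[-0.637, 0.357, -0.023] [-0.003, 0.262, 0.035] rows 4.2 
[-0.525, 0.522, 0.587] [-0.031, 0.249, 0.045] rows 4.1
```

>>> drive_tool --rows '[{"offset": [-0.897,0.185,-0.069],"rotation": [0.02,0.259,0.04],"claw": 0.6},{"offset": [-0.897,0.185,-0.069],"rotation": [0.02,0.259,0.04],"claw": 0.6},{"offset": [-0.897,0.185,-0.069],"rotation": [0.02,0.259,0.04],"claw": 0.6},{"offset": [-0.897,0.185,-0.069],"rotation": [0.02,0.259,0.04],"claw": 0.6},{"offset": [-0.897,0.185,-0.069],"rotation": [0.02,0.259,0.04],"claw": 0.6}]'

```text
clock: 5.1
tcp_pos: [0.4622, 0.1215, 0.2012]
orientation: [2.292, 1.962, -0.201]
contact_force: [0.3, -0.4, -4.2]
grip_width: 0.0609
gripper_force: 87.9
```

>>> drive_tool --rows '[{"offset": [-0.637,0.357,-0.023],"rotation": [-0.003,0.262,0.035],"claw": 0.6},{"offset": [-0.637,0.357,-0.023],"rotation": [-0.003,0.262,0.035],"claw": 0.6},{"offset": [-0.637,0.357,-0.023],"rotation": [-0.003,0.262,0.035],"claw": 0.6},{"offset": [-0.637,0.357,-0.023],"rotation": [-0.003,0.262,0.035],"claw": 0.6},{"offset": [-0.637,0.357,-0.023],"rotation": [-0.003,0.262,0.035],"claw": 0.6}]'

```text
clock: 5.52
tcp_pos: [0.5008, 0.0241, 0.2191]
orientation: [-2.26, -1.812, -0.397]
contact_force: [-0.5, -0.3, -4.3]
grip_width: 0.0606
gripper_force: 87.8
```

>>> drive_tool --rows '[{"offset": [-0.525,0.522,0.587],"rotation": [-0.031,0.249,0.045],"claw": 0.6},{"offset": [-0.525,0.522,0.587],"rotation": [-0.031,0.249,0.045],"claw": 0.6},{"offset": [-0.525,0.522,0.587],"rotation": [-0.031,0.249,0.045],"claw": 0.6},{"offset": [-0.525,0.522,0.587],"rotation": [-0.031,0.249,0.045],"claw": 0.6},{"offset": [-0.525,0.522,0.587],"rotation": [-0.031,0.249,0.045],"claw": 0.6},{"offset": [-0.525,0.522,0.587],"rotation": [-0.031,0.249,0.045],"claw": 0.6},{"offset": [-0.525,0.522,0.587],"rotation": [-0.031,0.249,0.045],"claw": 0.6}]'

```text
clock: 6.1
tcp_pos: [0.5659, -0.0299, 0.1092]
orientation: [-2.022, -1.461, -0.904]
contact_force: [1.0, 0.9, -1.9]
grip_width: 0.0603
gripper_force: 88.2
```

```bash
python3 - <<'E'
from h import *
g=grab_frame('wrist');np.savez('w5',**g);cv2.imwrite('pics/w5.png',cv2.resize(g['frame'][:,:,::-1],(640,480)))
t=grab_frame('top');np.savez('top2',**t)
o=get_obs();print(o['clock'],o['tcp_pos'],o['joints'].round(3),o['grip_width'])
R=Ro.from_rotvec(o['orientation']).as_matrix();print(R.round(3).tolist(),Rt(PY,48.6).round(3).tolist())
q,m=held(g)
q=q[q[:,2]<.01]
d=np.round(q[:,2]*1000/3).astype(int)
for zz in range(d.min(),d.max()+1):
    s=q[d==zz][:,0]*1000
    if len(s)>10: print(zz*3,len(s),s.min().round(1),np.median(s).round(1),s.max().round(1))
P=wcloud(g);print(blob(P,.5748,-.007,.11,.006,.019))
E
```

```text
6.2 [ 0.5669998  -0.02889389  0.11175415] [ 0.971  0.749 -0.789  1.951 -0.539  0.7    0.449] 0.06040478226459353
[[0.205, 0.951, 0.232], [0.634, -0.31, 0.708], [0.745, 0.002, -0.667]] [[0.207, 0.95, 0.234], [0.628, -0.312, 0.713], [0.75, 0.0, -0.661]]
7112 min [-0.0193 -0.027  -0.0241] max [0.0271 0.027  0.0088]
-24 155 17.2 18.5 20.5
-21 1514 13.5 19.0 22.7
-18 1375 10.0 21.4 25.0
-15 1394 6.3 23.8 27.1
-12 717 2.4 6.2 26.9
-9 395 -1.3 1.3 4.1
-6 355 -4.6 -2.2 0.5
-3 295 -8.7 -5.7 -3.4
0 286 -11.4 -9.1 -6.6
3 285 -15.0 -12.7 -10.4
6 280 -18.6 -16.4 -14.1
9 61 -19.3 -18.8 -17.8
(array([ 0.5623, -0.0343,  0.0125]), 6786, array([252., 299.]), ((563.4161376953125, -32.27399444580078), (54.5299072265625, 113.58445739746094), 71.3598861694336))
```

View pics/w5.png

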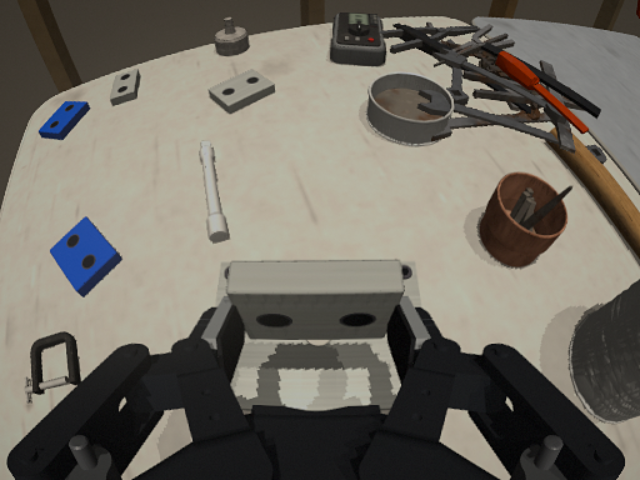

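In the wrist view the bar is upright over the plate (top edge (225-405, 262)). The cup is at (522,220), well clear. Planning the descent.

```bash
python3 - <<'E'
from h import *
o=get_obs();print(o['tcp_pos'])
plan([place(0,-.025,.050,48.6,.0068,-.0035)]);plan([place(0,-.025,.0385,48.6,.0068,-.0035)])
E
```

```text
[ 0.5669998  -0.02889389  0.11175415]
[-0.36, 0.003, 0.289] [-0.0, 0.003, 0.002] rows 1.7 
[-0.417, 0.003, 0.34] [-0.0, 0.003, 0.002] rows 1.9
```

>>> drive_tool --rows '[{"offset": [-0.2,0,0.16],"rotation": [0,0,0],"claw": 0.6},{"offset": [-0.36,0.003,0.289],"rotation": [0,0.003,0.002],"claw": 0.6},{"offset": [-0.39,0.003,0.315],"rotation": [0,0.003,0.002],"claw": 0.6},{"offset": [-0.417,0.003,0.34],"rotation": [0,0.003,0.002],"claw": 0.6},{"offset": [-0.417,0.003,0.34],"rotation": [0,0.003,0.002],"claw": 0.6},{"offset": [-0.417,0.003,0.34],"rotation": [0,0.003,0.002],"claw": 0.6},{"offset": [-0.417,0.003,0.34],"rotation": [0,0.003,0.002],"claw": 0.6}]'

```text
clock: 6.78
tcp_pos: [0.5672, -0.034, 0.0317]
orientation: [-2.022, -1.459, -0.912]
contact_force: [0.4, -0.2, 0.3]
grip_width: 0.0608
gripper_force: 88.4
```

```bash
cat >> h.py <<'E'
def pw(g,o):
    P=wcloud(g);return (P-o['tcp_pos'])@Ro.from_rotvec(o['orientation']).as_matrix()
E
python3 - <<'E'
from h import *
o=get_obs();g=grab_frame('wrist');np.savez('w6',**g)
R=Ro.from_rotvec(o['orientation']).as_matrix()
print(o['tcp_pos'],R[2].round(3),o['contact_force'])
P=wcloud(g);T=pw(g,o)
m=(abs(T[...,1])<.027)&(T[...,2]>-.05)&(T[...,2]<.03)&(T[...,0]<.035)&(T[...,0]>-.04)&(P[...,2]>.016)
q=P[m];print('bar zmax',np.percentile(q[:,2],[50,95,99,100]),'z min',q[:,2].min())
b=np.radians(PY);e=np.array([[np.cos(b),np.sin(b)],[-np.sin(b),np.cos(b)]])
xy=(q[:,:2]-PL)@e.T*1000
t=q[:,2]>np.percentile(q[:,2],97)-.004
print('top face plate xy',xy[t].min(0),xy[t].max(0))
# face lean: y vs z of the broad face
f=(~t)&(q[:,2]<.055);print('face y vs z slope',np.polyfit(q[f,2]*1000,xy[f,1],1),xy[f].min(0),xy[f].max(0))
E
```

```text
[ 0.56717201 -0.03401219  0.03172525] [ 0.75  -0.    -0.662] [ 0.42493569 -0.21479568  0.25311022]
bar zmax [0.059877   0.06358282 0.06407732 0.06485623] z min 0.016001971464391113
top face plate xy [-25.75551508 -32.81471463] [ 28.18706029 -17.66610639]
face y vs z slope [ 2.44248231e-02 -3.35024848e+01] [-25.82788231 -33.70280488] [ 28.18306561 -31.2643197 ]
```

>>> drive_tool --rows '[{"offset": [-0.008,0,0.007],"rotation": [0,0,0],"claw": 0.6},{"offset": [-0.008,0,0.007],"rotation": [0,0,0],"claw": 0.6},{"offset": [-0.008,0,0.007],"rotation": [0,0,0],"claw": 0.6}]'

```text
clock: 7.08
tcp_pos: [0.5674, -0.0337, 0.0314]
orientation: [-2.019, -1.456, -0.914]
contact_force: [-3.6, -5.1, 16.4]
grip_width: 0.0606
gripper_force: 89.7
```

>>> drive_tool --rows '[{"offset": [0,0,0],"rotation": [0,0,0],"claw": 0.8},{"offset": [0,0,0],"rotation": [0,0,0],"claw": 0.95},{"offset": [0,0,0],"rotation": [0,0,0],"claw": 0.95},{"offset": [0,0,-0.15],"rotation": [0,0,0],"claw": 1},{"offset": [0,0,-0.4],"rotation": [0,0,0],"claw": 1},{"offset": [0,0,-0.7],"rotation": [0,0,0],"claw": 1},{"offset": [0,0,-0.7],"rotation": [0,0,0],"claw": 1},{"offset": [0,0,-0.7],"rotation": [0,0,0],"claw": 1}]'

```text
clock: 7.75
tcp_pos: [0.5422, -0.1126, 0.0982]
orientation: [-2.029, -1.455, -0.912]
contact_force: [-0.5, 0.2, -0.7]
grip_width: 0.0856
gripper_force: 0.0
```

```bash
python3 - <<'E'
from h import *
o=get_obs();g=grab_frame('wrist');np.savez('w7',**g);cv2.imwrite('pics/w7.png',cv2.resize(g['frame'][:,:,::-1],(640,480)))
print(o['clock'],o['tcp_pos'],o['joints'].round(3))
P=wcloud(g)
b=np.radians(PY);e=np.array([[np.cos(b),np.sin(b)],[-np.sin(b),np.cos(b)]])
xy=(P[...,:2]-PL)@e.T*1000;z=P[...,2]
m=(abs(xy[...,0])<45)&(abs(xy[...,1])<45)&(z>.018)&(z<.075)
q=xy[m];zz=z[m];t=zz>.060
print(m.sum(),'top',zz.max(),cv2.minAreaRect(q[t].astype(np.float32)))
f=zz<.058;print('slope',np.polyfit(zz[f]*1000,q[f,1],1),q[f].min(0),q[f].max(0))
m=(z>.006)&(z<.018)&(abs(xy[...,0])<95)&(abs(xy[...,1])<75);q=P[m][:,:2]
print('plate',cv2.minAreaRect((q*1000).astype(np.float32)))
h=place(0,0,.25,0,0,0)
A=(.580,.2965)
plan([([.55,-.06,.2],Rt(-10,20)),([.55,.06,.22],Rt(5,20)),([.555,.16,.2],Rt(21.5,30)),pick(A,21.5,40,.1)])
E
```

```text
7.75 [ 0.54218708 -0.11260856  0.0981658 ] [ 1.077  0.779 -0.734  1.903 -0.485  0.811  0.517]
3336 top 0.06407741914014772 ((0.23162078857421875, -27.629234313964844), (14.578837394714355, 63.893348693847656), 89.5544204711914)
slope [ 2.69602674e-04 -3.39326381e+01] [-31.65229605 -35.42345343] [ 32.59306145 -32.21660796]
plate ((574.159423828125, -5.931938171386719), (112.25056457519531, 150.84617614746094), 71.69140625)
[0.734, -0.055, -0.201] [0.041, -0.249, -0.063] rows 4.2 
[0.786, -0.139, 0.144] [0.045, 0.0, -0.123] rows 2.9 
[0.576, 0.091, 0.351] [0.061, 0.087, -0.131] rows 2.7 
[-0.026, 0.489, 0.902] [-0.0, 0.087, 0.0] rows 3.7
```

View pics/w7.png

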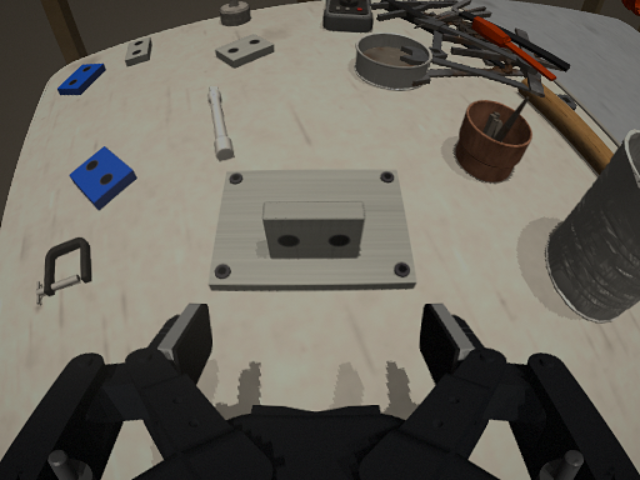

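B stands upright on the plate at (313,230) in the wrist view, about 28 mm from the hole. Now A.

```bash
sed -i 's/^PL=.*/PL=[.5742,-.0059];PY=-18.2/' h.py; python3 - <<'E'
from h import *
A=(.5785,.2982)
print(pick(A,22,40,.1,tz=.0096)[0])
plan([([.55,-.06,.2],Rt(-10,20)),([.55,.06,.22],Rt(5,20)),([.555,.16,.2],Rt(22,30)),pick(A,22,40,.1,tz=.0096)])
E
```

```text
[0.59858448 0.24848916 0.08183799]
[0.734, -0.055, -0.201] [0.041, -0.249, -0.063] rows 4.2 
[0.786, -0.139, 0.144] [0.045, 0.0, -0.123] rows 2.9 
[0.576, 0.091, 0.351] [0.063, 0.087, -0.135] rows 2.8 
[-0.014, 0.49, 0.901] [0.0, 0.087, 0.0] rows 3.7
```

>>> drive_tool --rows '[{"offset": [0.2,-0.02,-0.6],"rotation": [0.01,-0.06,-0.02],"claw": 1},{"offset": [0.4,-0.03,-0.5],"rotation": [0.02,-0.13,-0.03],"claw": 1},{"offset": [0.734,-0.055,-0.201],"rotation": [0.041,-0.249,-0.063],"claw": 1},{"offset": [0.734,-0.055,-0.201],"rotation": [0.041,-0.249,-0.063],"claw": 1},{"offset": [0.734,-0.055,-0.201],"rotation": [0.041,-0.249,-0.063],"claw": 1},{"offset": [0.734,-0.055,-0.201],"rotation": [0.041,-0.249,-0.063],"claw": 1}]'

```text
clock: 8.3
tcp_pos: [0.5506, -0.0501, 0.2014]
orientation: [-2.196, -1.878, -0.392]
contact_force: [-0.4, -0.8, 0.1]
grip_width: 0.0855
gripper_force: 0.0
```

>>> drive_tool --rows '[{"offset": [0.786,-0.139,0.144],"rotation": [0.045,0,-0.123],"claw": 1},{"offset": [0.786,-0.139,0.144],"rotation": [0.045,0,-0.123],"claw": 1},{"offset": [0.786,-0.139,0.144],"rotation": [0.045,0,-0.123],"claw": 1},{"offset": [0.786,-0.139,0.144],"rotation": [0.045,0,-0.123],"claw": 1}]'

```text
clock: 8.63
tcp_pos: [0.5477, 0.0702, 0.2204]
orientation: [-1.915, -2.119, -0.344]
contact_force: [-0.5, 1.6, 0.7]
grip_width: 0.0853
gripper_force: 0.0
```

>>> drive_tool --rows '[{"offset": [0.576,0.091,0.351],"rotation": [0.063,0.087,-0.135],"claw": 1},{"offset": [0.576,0.091,0.351],"rotation": [0.063,0.087,-0.135],"claw": 1},{"offset": [0.576,0.091,0.351],"rotation": [0.063,0.087,-0.135],"claw": 1},{"offset": [0.576,0.091,0.351],"rotation": [0.063,0.087,-0.135],"claw": 1}]'

```text
clock: 8.97
tcp_pos: [0.5524, 0.1637, 0.1968]
orientation: [-1.481, -2.217, -0.401]
contact_force: [-0.0, 0.3, 0.2]
grip_width: 0.0856
gripper_force: 0.0
```

>>> drive_tool --rows '[{"offset": [-0.014,0.49,0.901],"rotation": [0,0.087,0],"claw": 1},{"offset": [-0.014,0.49,0.901],"rotation": [0,0.087,0],"claw": 1},{"offset": [-0.014,0.49,0.901],"rotation": [0,0.087,0],"claw": 1},{"offset": [-0.014,0.49,0.901],"rotation": [0,0.087,0],"claw": 1},{"offset": [-0.014,0.49,0.901],"rotation": [0,0.087,0],"claw": 1},{"offset": [-0.014,0.49,0.901],"rotation": [0,0.087,0],"claw": 1}]'

```text
clock: 9.47
tcp_pos: [0.5954, 0.2493, 0.0797]
orientation: [-1.402, -2.081, -0.507]
contact_force: [0.4, -0.3, 0.3]
grip_width: 0.0854
gripper_force: 0.0
```

```bash
python3 - <<'E'
from h import *
o=get_obs();g=grab_frame('wrist');np.savez('w8',**g)
print(o['clock'],o['tcp_pos'],o['joints'].round(3))
print(blob(wcloud(g),.5785,.298,.06,.008,.025))
plan([pick((.5785,.2982),22,40,tz=.0096)])
E
```

```text
9.4667 [0.5954094  0.24928398 0.07967203] [ 0.338  0.885 -0.772  1.645 -0.157  0.899  0.242]
(array([0.5795, 0.2959, 0.0145]), 4671, array([256., 211.]), ((579.048583984375, 297.71759033203125), (64.05844116210938, 50.25117492675781), 21.78595542907715))
[-0.003, 0.014, 0.66] [-0.002, -0.001, -0.0] rows 2.4
```

>>> drive_tool --rows '[{"offset": [0,0,0.25],"rotation": [0,0,0],"claw": 1},{"offset": [0,0,0.5],"rotation": [0,0,0],"claw": 1},{"offset": [0,0,0.62],"rotation": [0,0,0],"claw": 1},{"offset": [0,0,0.667],"rotation": [0,0,0],"claw": 1},{"offset": [0,0,0.667],"rotation": [0,0,0],"claw": 1},{"offset": [0,0,0.667],"rotation": [0,0,0],"claw": 0.6},{"offset": [0,0,0.667],"rotation": [0,0,0],"claw": 0.6},{"offset": [0,0,0.667],"rotation": [0,0,0],"claw": 0.6},{"offset": [0,0,0.667],"rotation": [0,0,0],"claw": 0.6},{"offset": [0,0,0.667],"rotation": [0,0,0],"claw": 0.6},{"offset": [0,0,0.667],"rotation": [0,0,0],"claw": 0.6}]' --force 80

```text
clock: 10.43
tcp_pos: [0.5757, 0.3072, 0.0078]
orientation: [-1.406, -2.086, -0.515]
contact_force: [-1.4, -5.0, 8.3]
grip_width: 0.0604
gripper_force: 83.9
```

>>> drive_tool --rows '[{"offset": [0.1,0,-0.12],"rotation": [0,0,0],"claw": 0.6},{"offset": [0.25,0,-0.3],"rotation": [0,0,0],"claw": 0.6},{"offset": [0.43,0,-0.51],"rotation": [0,0,0],"claw": 0.6},{"offset": [0.43,0,-0.51],"rotation": [0,0,0],"claw": 0.6},{"offset": [0.43,0,-0.51],"rotation": [0,0,0],"claw": 0.6},{"offset": [0.43,0,-0.51],"rotation": [0,0,0],"claw": 0.6}]'

```text
clock: 10.93
tcp_pos: [0.5738, 0.3076, 0.1055]
orientation: [-1.405, -2.087, -0.512]
contact_force: [-1.2, -0.5, -3.0]
grip_width: 0.0603
gripper_force: 87.3
```

```bash
python3 - <<'E'
from h import *
o=get_obs();g=grab_frame('wrist');np.savez('w9',**g)
print(o['clock'],o['tcp_pos'],o['grip_width'])
T=pw(g,o);m=(abs(T[...,1])<.027)&(T[...,2]>-.05)&(T[...,2]<.04)&(abs(T[...,0])<.05)
q=T[m]*1000;print(len(q),q.min(0),q.max(0))
d=np.round(q[:,0]/4).astype(int)
for k in range(d.min(),d.max()+1):
    s=q[d==k][:,2]
    if len(s)>10: print(k*4,len(s),s.min().round(1),np.median(s).round(1),s.max().round(1))
r=cv2.minAreaRect(q[:,[0,2]].astype(np.float32));print(r)
E
```

```text
10.9333 [0.57384766 0.30760671 0.10554777] 0.06027102259733991
9965 [-30.0066279  -26.99460917 -27.61747334] [15.95542594 26.98915409  6.15113008]
-24 115 -27.1 -26.1 -23.0
-20 1030 -27.6 -25.3 -21.4
-16 1129 -26.1 -22.0 -18.0
-12 1113 -22.1 -18.6 -15.3
-8 1062 -19.7 -15.4 -12.1
-4 1060 -16.0 -12.1 -8.2
0 1077 -13.3 -8.7 -5.0
4 1014 -9.2 -5.3 -1.5
8 1002 -5.6 -2.0 1.4
12 980 -2.8 1.5 5.0
16 376 1.1 3.9 6.2
((-4.3787994384765625, -11.661352157592773), (50.85532760620117, 13.55497932434082), 28.050945281982422)
```

```bash
python3 - <<'E'
from h import *
yr=22
p=pick((.5785,.2982),22,40,tz=.0096); s=(p[0]+[0,0,.1],p[1])
h=place(0,.024,.12,-50,-.0074,-.0057)
print(h[0])
plan([([.56,.23,.2],Rt(12,15)),([.565,.14,.21],Rt(-4,-15)),([.575,.06,.19],Rt(-18.2,-40)),h,place(0,.024,.039,-50,-.0074,-.0057)],s)
E
```

```text
[0.5818179  0.01726998 0.11066738]
[0.064, -0.285, -0.771] [-0.041, -0.218, 0.078] rows 3.8 
[-0.556, -0.092, -0.218] [-0.0, -0.26, 0.141] rows 4.7 
[-0.475, 0.104, 0.265] [0.058, -0.217, 0.111] rows 4.0 
[0.144, 0.132, 0.57] [0.0, -0.087, 0.0] rows 2.2 
[0.414, 0.0, 0.347] [0.0, 0.0, 0.0] rows 1.9
```

>>> drive_tool --rows '[{"offset": [0.064,-0.285,-0.771],"rotation": [-0.041,-0.218,0.078],"claw": 0.6},{"offset": [0.064,-0.285,-0.771],"rotation": [-0.041,-0.218,0.078],"claw": 0.6},{"offset": [0.064,-0.285,-0.771],"rotation": [-0.041,-0.218,0.078],"claw": 0.6},{"offset": [0.064,-0.285,-0.771],"rotation": [-0.041,-0.218,0.078],"claw": 0.6},{"offset": [0.064,-0.285,-0.771],"rotation": [-0.041,-0.218,0.078],"claw": 0.6}]'

```text
clock: 11.4
tcp_pos: [0.5579, 0.2348, 0.2034]
orientation: [-1.837, -2.285, -0.247]
contact_force: [-0.4, 3.0, -2.7]
grip_width: 0.0606
gripper_force: 87.9
```

>>> drive_tool --rows '[{"offset": [-0.556,-0.092,-0.218],"rotation": [0,-0.26,0.141],"claw": 0.6},{"offset": [-0.556,-0.092,-0.218],"rotation": [0,-0.26,0.141],"claw": 0.6},{"offset": [-0.556,-0.092,-0.218],"rotation": [0,-0.26,0.141],"claw": 0.6},{"offset": [-0.556,-0.092,-0.218],"rotation": [0,-0.26,0.141],"claw": 0.6},{"offset": [-0.556,-0.092,-0.218],"rotation": [0,-0.26,0.141],"claw": 0.6},{"offset": [-0.556,-0.092,-0.218],"rotation": [0,-0.26,0.141],"claw": 0.6}]'

```text
clock: 11.9
tcp_pos: [0.5617, 0.1451, 0.2065]
orientation: [2.15, 2.025, -0.291]
contact_force: [-0.1, 2.0, -2.2]
grip_width: 0.0605
gripper_force: 88.0
```

>>> drive_tool --rows '[{"offset": [-0.475,0.104,0.265],"rotation": [0.058,-0.217,0.111],"claw": 0.6},{"offset": [-0.475,0.104,0.265],"rotation": [0.058,-0.217,0.111],"claw": 0.6},{"offset": [-0.475,0.104,0.265],"rotation": [0.058,-0.217,0.111],"claw": 0.6},{"offset": [-0.475,0.104,0.265],"rotation": [0.058,-0.217,0.111],"claw": 0.6},{"offset": [-0.475,0.104,0.265],"rotation": [0.058,-0.217,0.111],"claw": 0.6},{"offset": [-0.475,0.104,0.265],"rotation": [0.058,-0.217,0.111],"claw": 0.6}]'

```text
clock: 12.4
tcp_pos: [0.5733, 0.0612, 0.1864]
orientation: [2.126, 1.552, -0.78]
contact_force: [-0.1, -0.9, -2.3]
grip_width: 0.0604
gripper_force: 88.1
```

>>> drive_tool --rows '[{"offset": [0.144,0.132,0.57],"rotation": [0,-0.087,0],"claw": 0.6},{"offset": [0.144,0.132,0.57],"rotation": [0,-0.087,0],"claw": 0.6},{"offset": [0.144,0.132,0.57],"rotation": [0,-0.087,0],"claw": 0.6},{"offset": [0.144,0.132,0.57],"rotation": [0,-0.087,0],"claw": 0.6},{"offset": [0.144,0.132,0.57],"rotation": [0,-0.087,0],"claw": 0.6},{"offset": [0.144,0.132,0.57],"rotation": [0,-0.087,0],"claw": 0.6}]'

```text
clock: 12.9
tcp_pos: [0.5824, 0.0191, 0.1136]
orientation: [2.005, 1.452, -0.925]
contact_force: [0.1, -0.2, -1.6]
grip_width: 0.0602
gripper_force: 88.2
```

```bash
python3 - <<'E'
from h import *
o=get_obs();g=grab_frame('wrist');np.savez('w10',**g)
R=Ro.from_rotvec(o['orientation']).as_matrix()
print(o['clock'],o['tcp_pos'],o['grip_width'],o['joints'].round(2));print(R.round(3).tolist(),Rt(PY,-50).round(3).tolist())
T=pw(g,o);m=(abs(T[...,1])<.027)&(T[...,2]>-.05)&(T[...,2]<.03)&(abs(T[...,0])<.05)&(wcloud(g)[...,2]>.08)
q=T[m]*1000;print(len(q),q.min(0),q.max(0))
d=np.round(q[:,0]/4).astype(int)
for k in range(d.min(),d.max()+1):
    s=q[d==k][:,2]
    if len(s)>10: print(k*4,len(s),s.min().round(1),np.median(s).round(1),s.max().round(1))
E
```

```text
12.9 [0.58242373 0.01909868 0.11358957] 0.060245091165854796 [-0.36  0.79 -0.15  1.6   0.66  1.51 -1.12]
[[0.203, 0.95, -0.236], [0.615, -0.311, -0.724], [-0.762, 0.002, -0.648]] [[0.201, 0.95, -0.239], [0.611, -0.312, -0.728], [-0.766, 0.0, -0.643]]
10050 [-24.58841885 -26.99844718 -30.59255973] [15.09990203 26.99812749  3.34161155]
-24 328 -30.4 -28.9 -26.5
-20 1099 -30.6 -27.4 -23.7
-16 1119 -28.0 -24.1 -19.8
-12 1104 -25.4 -20.8 -16.5
-8 1078 -21.1 -17.5 -13.7
-4 1074 -17.5 -14.2 -10.3
0 1070 -14.7 -10.8 -6.9
4 992 -10.7 -7.4 -4.0
8 1003 -7.9 -4.1 -0.1
12 983 -4.0 -0.7 2.7
16 200 -1.4 1.5 3.3
```

```bash
python3 - <<'E'
from h import *
h=place(0,.024,.12,-50,-.0074,-.0057)
plan([place(0,.024,.039,-50,-.0083,-.0086)],h)
E
```

```text
[0.42, -0.0, 0.366] [0.0, 0.0, 0.0] rows 2.0
```

>>> drive_tool --rows '[{"offset": [0.2,0,0.16],"rotation": [0,0,0],"claw": 0.6},{"offset": [0.35,0,0.3],"rotation": [0,0,0],"claw": 0.6},{"offset": [0.4,0,0.345],"rotation": [0,0,0],"claw": 0.6},{"offset": [0.42,0,0.366],"rotation": [0,0,0],"claw": 0.6},{"offset": [0.42,0,0.366],"rotation": [0,0,0],"claw": 0.6},{"offset": [0.42,0,0.366],"rotation": [0,0,0],"claw": 0.6},{"offset": [0.42,0,0.366],"rotation": [0,0,0],"claw": 0.6}]'

```text
clock: 13.53
tcp_pos: [0.5819, 0.0176, 0.0291]
orientation: [2.002, 1.451, -0.928]
contact_force: [0.1, -0.1, -2.5]
grip_width: 0.0604
gripper_force: 88.2
```

```bash
cat > bars.py <<'E'
from h import *
o=get_obs();g=grab_frame('wrist')
print(o['clock'],o['tcp_pos'],o['contact_force'])
P=wcloud(g)
b=np.radians(PY);e=np.array([[np.cos(b),np.sin(b)],[-np.sin(b),np.cos(b)]])
xy=(P[...,:2]-PL)@e.T*1000;z=P[...,2]
for s in (1,-1):
    m=(abs(xy[...,0])<28)&(xy[...,1]*s<42)&(xy[...,1]*s>8)&(z>.018)&(z<.075)
    q=xy[m];zz=z[m]
    if m.sum()<50: continue
    t=zz>zz.max()-.004
    print(s,m.sum(),'ztop',np.percentile(zz,98),'y',np.percentile(q[t,1],[2,98]),'x',q[t,0].min(),q[t,0].max())
    f=zz<.056
    if f.sum()>50: print(' lean',np.polyfit(zz[f]*1000,q[f,1],1))
m=(z>.006)&(z<.018)&(abs(xy[...,0])<95)&(abs(xy[...,1])<75)
print('plate',cv2.minAreaRect((P[m][:,:2]*1000).astype(np.float32)))
E
python3 bars.py
```

```text
13.5333 [0.5818589  0.01763671 0.02914257] [ 0.1345096  -0.13187496 -2.46525318]
1 10153 ztop 0.06520928418739799 y [30.92449293 34.0010393 ] x -27.71519077501592 27.926419775090007
 lean [-6.01012268e-03  3.31737489e+01]
plate ((574.8414306640625, -4.154441833496094), (110.799072265625, 151.34524536132812), 71.91022491455078)
```

>>> drive_tool --rows '[{"offset": [0.006,0,0.005],"rotation": [0,0,0],"claw": 0.6},{"offset": [0.01,0,0.008],"rotation": [0,0,0],"claw": 0.6},{"offset": [0.013,0,0.011],"rotation": [0,0,0],"claw": 0.6},{"offset": [0.013,0,0.011],"rotation": [0,0,0],"claw": 0.6}]'

```text
clock: 13.92
tcp_pos: [0.5811, 0.0174, 0.0257]
orientation: [2.0, 1.451, -0.931]
contact_force: [0.7, 2.3, 5.4]
grip_width: 0.0607
gripper_force: 88.6
```

Contact made; release and withdraw.

>>> drive_tool --rows '[{"offset": [0,0,0],"rotation": [0,0,0],"claw": 0.8},{"offset": [0,0,0],"rotation": [0,0,0],"claw": 0.95},{"offset": [0,0,0],"rotation": [0,0,0],"claw": 0.95},{"offset": [0,0,-0.15],"rotation": [0,0,0],"claw": 1},{"offset": [0,0,-0.4],"rotation": [0,0,0],"claw": 1},{"offset": [0,0,-0.75],"rotation": [0,0,0],"claw": 1},{"offset": [0,0,-0.75],"rotation": [0,0,0],"claw": 1},{"offset": [0,0,-0.75],"rotation": [0,0,0],"claw": 1},{"offset": [0,0,-0.75],"rotation": [0,0,0],"claw": 1}]'

```text
clock: 14.67
tcp_pos: [0.6073, 0.0989, 0.0968]
orientation: [2.0, 1.452, -0.931]
contact_force: [0.7, -0.0, -0.7]
grip_width: 0.0858
gripper_force: 0.0
```

```bash
python3 bars.py; python3 - <<'E'
from h import *
s=place(0,.024,.039,-50,-.0083,-.0086);s=(s[0]+[0,0,-.0025],s[1]);s=(s[0]-.1125*s[1][:,2],s[1])
print(s[0])
plan([([.60,.06,.25],Rt(-18.2,-15)),([.56,-.06,.26],Rt(-18.2,0)),([.565,-.19,.25],Rt(-18.2,0))],s)
E
```

```text
14.6667 [0.60733441 0.0988665  0.09681483] [ 0.70101455 -0.04739674 -0.6943507 ]
1 3512 ztop 0.06308707568709433 y [21.40894117 34.54278283] x -27.90918091422473 27.81345369932134
 lean [2.71471885e-04 3.35313618e+01]
-1 779 ztop 0.06263910983979129 y [-32.27265997 -19.10778183] x -27.99465791590361 27.984647646231284
 lean [  0.1023188  -26.13192711]
plate ((574.3477172851562, -5.414817810058594), (114.2234878540039, 150.517333984375), 72.2585220336914)
[0.60822175 0.09757775 0.09692746]
[-0.946, 0.026, -0.461] [0.0, 0.305, 0.0] rows 4.9 
[-0.832, -0.003, 0.154] [0.0, 0.131, -0.0] rows 3.0 
[-0.813, 0.302, 0.067] [0.0, 0.0, 0.0] rows 3.1
```

Both bars stand upright at y ≈ +27 and -26 mm. Next the flange.

>>> drive_tool --rows '[{"offset": [-0.2,0,-0.5],"rotation": [0,0.05,0],"claw": 1},{"offset": [-0.45,0,-0.5],"rotation": [0,0.12,0],"claw": 1},{"offset": [-0.946,0.026,-0.461],"rotation": [0,0.305,0],"claw": 1},{"offset": [-0.946,0.026,-0.461],"rotation": [0,0.305,0],"claw": 1},{"offset": [-0.946,0.026,-0.461],"rotation": [0,0.305,0],"claw": 1},{"offset": [-0.946,0.026,-0.461],"rotation": [0,0.305,0],"claw": 1}]'

```text
clock: 15.22
tcp_pos: [0.6003, 0.0504, 0.2549]
orientation: [2.418, 1.724, -0.306]
contact_force: [1.2, -0.5, 0.1]
grip_width: 0.0854
gripper_force: 0.0
```

>>> drive_tool --rows '[{"offset": [-0.832,-0.003,0.154],"rotation": [0,0.131,0],"claw": 1},{"offset": [-0.832,-0.003,0.154],"rotation": [0,0.131,0],"claw": 1},{"offset": [-0.832,-0.003,0.154],"rotation": [0,0.131,0],"claw": 1},{"offset": [-0.832,-0.003,0.154],"rotation": [0,0.131,0],"claw": 1}]'

```text
clock: 15.55
tcp_pos: [0.5548, -0.0734, 0.2584]
orientation: [2.56, 1.82, -0.011]
contact_force: [-0.0, -0.7, -1.4]
grip_width: 0.0856
gripper_force: 0.0
```

>>> drive_tool --rows '[{"offset": [-0.813,0.302,0.067],"rotation": [0,0,0],"claw": 1},{"offset": [-0.813,0.302,0.067],"rotation": [0,0,0],"claw": 1},{"offset": [-0.813,0.302,0.067],"rotation": [0,0,0],"claw": 1},{"offset": [-0.813,0.302,0.067],"rotation": [0,0,0],"claw": 1}]'

```text
clock: 15.88
tcp_pos: [0.5609, -0.1998, 0.2468]
orientation: [-2.554, -1.827, 0.011]
contact_force: [-1.0, -1.2, -0.0]
grip_width: 0.0854
gripper_force: 0.0
```

```bash
python3 - <<'E'
from h import *
plan([([.577,-.268,.14],Rt(-18.2,0))],(np.array([.565,-.19,.25]),Rt(-18.2,0)))
E
```

```text
[-0.469, 0.238, 0.733] [0.0, 0.0, 0.0] rows 3.2
```

>>> drive_tool --rows '[{"offset": [-0.469,0.238,0.733],"rotation": [0,0,0],"claw": 1},{"offset": [-0.469,0.238,0.733],"rotation": [0,0,0],"claw": 1},{"offset": [-0.469,0.238,0.733],"rotation": [0,0,0],"claw": 1},{"offset": [-0.469,0.238,0.733],"rotation": [0,0,0],"claw": 1},{"offset": [-0.469,0.238,0.733],"rotation": [0,0,0],"claw": 1},{"offset": [-0.469,0.238,0.733],"rotation": [0,0,0],"claw": 1}]'

```text
clock: 16.38
tcp_pos: [0.5758, -0.2663, 0.1389]
orientation: [-2.541, -1.841, 0.002]
contact_force: [-0.0, 1.3, 1.0]
grip_width: 0.0854
gripper_force: 0.0
```

```bash
python3 - <<'E'
from h import *
o=get_obs();g=grab_frame('wrist');np.savez('w11',**g);cv2.imwrite('pics/w11.png',cv2.resize(g['frame'][:,:,::-1],(640,480)))
print(o['clock'],o['tcp_pos'])
P=wcloud(g);z=P[...,2]
m=((z>.007)&(z<.02)&(np.hypot(P[...,0]-.577,P[...,1]+.268)<.05)).astype(np.uint8)
c=max(cv2.findContours(m,cv2.RETR_EXTERNAL,cv2.CHAIN_APPROX_NONE)[0],key=cv2.contourArea)[:,0]
q=P[c[:,1],c[:,0]][:,:2]*1000
print(blob(P,.577,-.268,.05,.007,.02)); print(cv2.minEnclosingCircle(q.astype(np.float32)))
# algebraic circle fit
A=np.c_[2*q,np.ones(len(q))];s=np.linalg.lstsq(A,(q**2).sum(1),rcond=None)[0];print(s[:2],np.sqrt(s[2]+s[:2]@s[:2]))
print('guide',blob(P,.42,-.246,.04,.008,.022))
plan([([s[0]/1000,s[1]/1000,.06],Rt(-18.2,0))],(np.array([.577,-.268,.14]),Rt(-18.2,0)))
E
```

```text
16.3833 [ 0.5758117  -0.26631898  0.1388791 ]
(array([ 0.579 , -0.2662,  0.0126]), 3572, array([257., 189.]), ((578.47265625, -267.7940368652344), (67.22411346435547, 66.93839263916016), 87.30095672607422))
((578.6416625976562, -268.0997009277344), 34.02057647705078)
[ 578.70317117 -267.80321391] 33.31277252151682
guide (array([ 0.4233, -0.2465,  0.0165]), 1323, array([108., 217.]), ((419.926025390625, -247.1173095703125), (47.10591125488281, 47.65977478027344), 84.251220703125))
[0.005, 0.01, 0.533] [0.0, 0.0, 0.0] rows 1.9
```

View pics/w11.png

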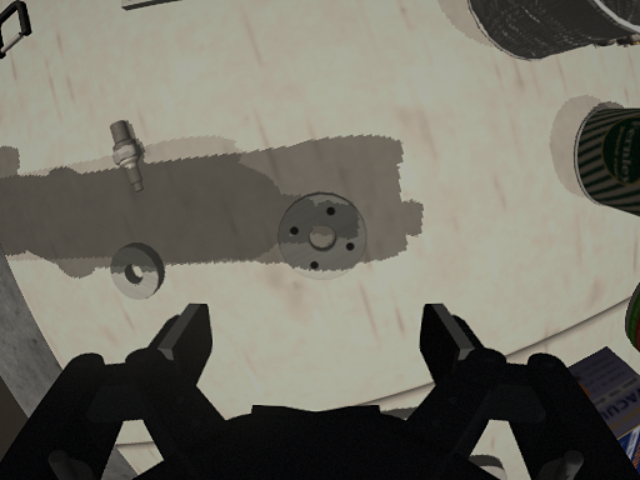

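The flange is at (322,236) in the wrist view, circle radius 34 mm as it should be, with the guide at (137,270). Grasping the flange.

>>> drive_tool --rows '[{"offset": [0.004,0.011,0.25],"rotation": [0,0,0],"claw": 1},{"offset": [0.004,0.011,0.5],"rotation": [0,0,0],"claw": 1},{"offset": [0.004,0.011,0.75],"rotation": [0,0,0],"claw": 1},{"offset": [0.004,0.011,0.9],"rotation": [0,0,0],"claw": 1},{"offset": [0.004,0.011,0.96],"rotation": [0,0,0],"claw": 1},{"offset": [0.004,0.011,0.96],"rotation": [0,0,0],"claw": 0.7},{"offset": [0.004,0.011,0.96],"rotation": [0,0,0],"claw": 0.65},{"offset": [0.004,0.011,0.96],"rotation": [0,0,0],"claw": 0.65},{"offset": [0.004,0.011,0.96],"rotation": [0,0,0],"claw": 0.65},{"offset": [0.004,0.011,0.96],"rotation": [0,0,0],"claw": 0.65},{"offset": [0.004,0.011,0.96],"rotation": [0,0,0],"claw": 0.65}]' --force 70

```text
clock: 17.35
tcp_pos: [0.5806, -0.2668, -0.0014]
orientation: [2.541, 1.844, 0.004]
contact_force: [-0.7, 1.2, 8.2]
grip_width: 0.0641
gripper_force: 78.4
```

>>> drive_tool --rows '[{"offset": [0,0,-0.2],"rotation": [0,0,0],"claw": 0.65},{"offset": [0,0,-0.45],"rotation": [0,0,0],"claw": 0.65},{"offset": [0,0,-0.7],"rotation": [0,0,0],"claw": 0.65},{"offset": [0,0,-0.96],"rotation": [0,0,0],"claw": 0.65},{"offset": [0,0,-0.96],"rotation": [0,0,0],"claw": 0.65},{"offset": [0,0,-0.96],"rotation": [0,0,0],"claw": 0.65}]'

```text
clock: 17.85
tcp_pos: [0.5807, -0.2676, 0.1438]
orientation: [2.539, 1.841, 0.006]
contact_force: [-0.5, 0.0, -3.1]
grip_width: 0.0645
gripper_force: 78.5
```

```bash
python3 - <<'E'
from h import *
o=get_obs();g=grab_frame('wrist');np.savez('w12',**g)
print(o['clock'],o['tcp_pos'],o['grip_width'])
T=pw(g,o);m=(np.hypot(T[...,0],T[...,1])<.045)&(abs(T[...,1])<.03)&(T[...,2]>-.03)&(T[...,2]<.02)
q=T[m]*1000;print(len(q),np.median(q,0),q.min(0),q.max(0));
A=np.c_[q[:,:2],np.ones(len(q))];t=q[:,2]<np.median(q[:,2])+3;print('plane',np.linalg.lstsq(A[t],q[t,2],rcond=None)[0])
print(cv2.minEnclosingCircle(q[t][:,:2].astype(np.float32)))
s=(np.array([.5787,-.268,.140]),Rt(-18.2,0))
plan([([.577,-.14,.20],Rt(-18.2,0)),place(0,0,.16,0,0,0)],s)
E
```

```text
17.85 [ 0.58067226 -0.2676204   0.1438452 ] 0.06453347022611541
11276 [  3.6920603   -0.60164126 -13.74423289] [-36.55364481 -29.99267436 -15.78958478] [31.35368914 29.99604875 -2.40227925]
plane [ 3.11686795e-03  3.61382976e-03 -1.37606793e+01]
((-2.4746623039245605, -1.161065936088562), 34.09856033325195)
[0.807, -0.277, -0.4] [0.0, 0.0, 0.0] rows 3.4 
[0.843, -0.297, 0.267] [0.0, 0.0, 0.0] rows 3.4
```

>>> drive_tool --rows '[{"offset": [0.807,-0.277,-0.4],"rotation": [0,0,0],"claw": 0.65},{"offset": [0.807,-0.277,-0.4],"rotation": [0,0,0],"claw": 0.65},{"offset": [0.807,-0.277,-0.4],"rotation": [0,0,0],"claw": 0.65},{"offset": [0.807,-0.277,-0.4],"rotation": [0,0,0],"claw": 0.65},{"offset": [0.807,-0.277,-0.4],"rotation": [0,0,0],"claw": 0.65}]'

```text
clock: 18.32
tcp_pos: [0.5774, -0.1325, 0.2007]
orientation: [-2.533, -1.854, -0.004]
contact_force: [0.7, -0.1, -2.0]
grip_width: 0.0645
gripper_force: 78.5
```

>>> drive_tool --rows '[{"offset": [0.843,-0.297,0.267],"rotation": [0,0,0],"claw": 0.65},{"offset": [0.843,-0.297,0.267],"rotation": [0,0,0],"claw": 0.65},{"offset": [0.843,-0.297,0.267],"rotation": [0,0,0],"claw": 0.65},{"offset": [0.843,-0.297,0.267],"rotation": [0,0,0],"claw": 0.65},{"offset": [0.843,-0.297,0.267],"rotation": [0,0,0],"claw": 0.65},{"offset": [0.843,-0.297,0.267],"rotation": [0,0,0],"claw": 0.65},{"offset": [0.843,-0.297,0.267],"rotation": [0,0,0],"claw": 0.65},{"offset": [0.843,-0.297,0.267],"rotation": [0,0,0],"claw": 0.65}]'

```text
clock: 18.98
tcp_pos: [0.5735, -0.0073, 0.1596]
orientation: [-2.546, -1.84, 0.002]
contact_force: [0.3, -0.2, -1.5]
grip_width: 0.0641
gripper_force: 78.5
```

```bash
python3 - <<'E'
from h import *
o=get_obs();g=grab_frame('wrist');np.savez('w13',**g)
print(o['clock'],o['tcp_pos'],Ro.from_rotvec(o['orientation']).as_matrix().round(3).tolist())
T=pw(g,o);m=(np.hypot(T[...,0],T[...,1])<.045)&(abs(T[...,1])<.03)&(T[...,2]>-.03)&(T[...,2]<.02)
q=T[m]*1000;A=np.c_[q[:,:2],np.ones(len(q))];t=q[:,2]<np.median(q[:,2])+3;print('plane',np.linalg.lstsq(A[t],q[t,2],rcond=None)[0])
print(cv2.minEnclosingCircle(q[t][:,:2].astype(np.float32)))
P=wcloud(g);b=np.radians(PY);e=np.array([[np.cos(b),np.sin(b)],[-np.sin(b),np.cos(b)]])
xy=(P[...,:2]-PL)@e.T*1000;z=P[...,2]
m=(z>.006)&(z<.018)&(abs(xy[...,0])<95)&(abs(xy[...,1])<75)
print('plate',xy[m].min(0),xy[m].max(0),cv2.minAreaRect((P[m][:,:2]*1000).astype(np.float32)))
p=place(0,0,.075,0,-.0025,0);print(p[0]);plan([p]);plan([place(0,0,.0625,0,-.0025,0)])
E
```

```text
18.9833 [ 0.57352244 -0.00727715  0.15962283] [[0.313, 0.95, -0.001], [0.95, -0.313, -0.0], [-0.001, -0.001, -1.0]]
plane [ 3.43623981e-03  2.99713691e-03 -1.38402783e+01]
((-2.520038604736328, -0.9956671595573425), 33.99248504638672)
plate [-75.67871181 -54.9816135 ] [75.19294422 55.72397394] ((574.0910034179688, -5.477851867675781), (110.5247573852539, 150.9191436767578), 71.8742446899414)
[ 0.57498084 -0.00352507  0.075     ]
[0.025, 0.001, 0.566] [-0.0, 0.0, -0.001] rows 2.0 
[0.025, 0.001, 0.649] [-0.0, 0.0, -0.001] rows 2.3
```

>>> drive_tool --rows '[{"offset": [0.02,0.005,0.25],"rotation": [0,0,0],"claw": 0.65},{"offset": [0.02,0.005,0.5],"rotation": [0,0,0],"claw": 0.65},{"offset": [0.02,0.005,0.6],"rotation": [0,0,0],"claw": 0.65},{"offset": [0.02,0.005,0.64],"rotation": [0,0,0],"claw": 0.65},{"offset": [0.02,0.005,0.64],"rotation": [0,0,0],"claw": 0.65},{"offset": [0.02,0.005,0.64],"rotation": [0,0,0],"claw": 0.65},{"offset": [0.02,0.005,0.64],"rotation": [0,0,0],"claw": 0.65}]'

```text
clock: 19.62
tcp_pos: [0.5767, -0.0024, 0.0658]
orientation: [2.543, 1.843, 0.004]
contact_force: [0.6, -0.1, -2.8]
grip_width: 0.0645
gripper_force: 78.5
```

>>> drive_tool --rows '[{"offset": [0,0,0.008],"rotation": [0,0,0],"claw": 0.65},{"offset": [0,0,0.015],"rotation": [0,0,0],"claw": 0.65},{"offset": [0,0,0.015],"rotation": [0,0,0],"claw": 0.65}]'

```text
clock: 19.87
tcp_pos: [0.5756, -0.0021, 0.0625]
orientation: [-2.543, -1.845, -0.002]
contact_force: [0.1, 0.3, -2.5]
grip_width: 0.0644
gripper_force: 78.5
```

>>> drive_tool --rows '[{"offset": [-0.008,0,0.005],"rotation": [0,0,0],"claw": 0.65},{"offset": [-0.008,0,0.01],"rotation": [0,0,0],"claw": 0.65},{"offset": [-0.008,0,0.01],"rotation": [0,0,0],"claw": 0.65},{"offset": [-0.008,0,0.01],"rotation": [0,0,0],"claw": 0.65}]'

```text
clock: 20.2
tcp_pos: [0.575, -0.0034, 0.0607]
orientation: [-2.543, -1.844, -0.0]
contact_force: [-2.1, -0.3, 2.1]
grip_width: 0.0645
gripper_force: 79.0
```

Contact begins. Release and rise.

>>> drive_tool --rows '[{"offset": [0,0,0.003],"rotation": [0,0,0],"claw": 0.65},{"offset": [0,0,0.003],"rotation": [0,0,0],"claw": 0.85},{"offset": [0,0,0.003],"rotation": [0,0,0],"claw": 0.98},{"offset": [0,0,0.003],"rotation": [0,0,0],"claw": 0.98},{"offset": [0,0,-0.2],"rotation": [0,0,0],"claw": 1},{"offset": [0,0,-0.5],"rotation": [0,0,0],"claw": 1},{"offset": [0,0,-0.9],"rotation": [0,0,0],"claw": 1},{"offset": [0,0,-0.9],"rotation": [0,0,0],"claw": 1},{"offset": [0,0,-0.9],"rotation": [0,0,0],"claw": 1},{"offset": [0,0,-0.9],"rotation": [0,0,0],"claw": 1},{"offset": [0,0,-0.9],"rotation": [0,0,0],"claw": 1}]'

```text
clock: 21.12
tcp_pos: [0.5742, -0.0034, 0.1944]
orientation: [-2.542, -1.844, 0.002]
contact_force: [-0.4, -0.2, -1.4]
grip_width: 0.0851
gripper_force: 0.0
```

```bash
python3 - <<'E'
from h import *
o=get_obs();g=grab_frame('wrist');np.savez('w14',**g)
print(o['clock'],o['tcp_pos'])
P=wcloud(g);b=np.radians(PY);e=np.array([[np.cos(b),np.sin(b)],[-np.sin(b),np.cos(b)]])
xy=(P[...,:2]-PL)@e.T*1000;z=P[...,2]
m=(z>.068)&(z<.085)&(np.hypot(xy[...,0],xy[...,1])<50);q=xy[m];A=np.c_[q,np.ones(len(q))]
print('flange',m.sum(),cv2.minEnclosingCircle(q.astype(np.float32)),np.linalg.lstsq(A,z[m]*1000,rcond=None)[0])
m=(z>.006)&(z<.018)&(abs(xy[...,0])<95)&(abs(xy[...,1])<75)
print('plate',cv2.minAreaRect(xy[m].astype(np.float32)))
s=(np.array([.575,-.0034,.195]),Rt(-18.2,0))
plan([([.53,-.12,.22],Rt(-18.2,0)),([.42,-.247,.14],Rt(-30,0))])
E
```

```text
21.1167 [ 0.57419176 -0.00342031  0.1944023 ]
flange 3739 ((-1.020982027053833, 0.21046555042266846), 33.98847198486328) [-1.49619916e-03 -6.84428700e-03  7.44877605e+01]
plate ((-0.22457122802734375, -0.0884246826171875), (150.9131317138672, 110.32819366455078), 0.16316235065460205)
[-0.829, -0.037, -0.174] [-0.002, 0.0, 0.001] rows 3.1 
[-1.033, -0.432, 0.533] [0.0, 0.0, 0.103] rows 4.5 BIG
```

The flange is within 1 mm of the hole centre and flat. Now the guide.

>>> drive_tool --rows '[{"offset": [-0.829,-0.037,-0.174],"rotation": [0,0,0],"claw": 0.85},{"offset": [-0.829,-0.037,-0.174],"rotation": [0,0,0],"claw": 0.85},{"offset": [-0.829,-0.037,-0.174],"rotation": [0,0,0],"claw": 0.85},{"offset": [-0.829,-0.037,-0.174],"rotation": [0,0,0],"claw": 0.85}]'

```text
clock: 21.5
tcp_pos: [0.5277, -0.129, 0.2207]
orientation: [2.553, 1.831, -0.008]
contact_force: [1.3, -1.2, 0.4]
grip_width: 0.0722
gripper_force: 0.0
```

>>> drive_tool --rows '[{"offset": [-1,-0.4,0.5],"rotation": [0,0,0.1],"claw": 0.85},{"offset": [-1,-0.4,0.5],"rotation": [0,0,0.1],"claw": 0.85},{"offset": [-1,-0.4,0.5],"rotation": [0,0,0.1],"claw": 0.85},{"offset": [-1,-0.4,0.5],"rotation": [0,0,0.1],"claw": 0.85},{"offset": [-1,-0.4,0.5],"rotation": [0,0,0.1],"claw": 0.85},{"offset": [-1,-0.4,0.5],"rotation": [0,0,0.1],"claw": 0.85},{"offset": [-1,-0.4,0.5],"rotation": [0,0,0.1],"claw": 0.85},{"offset": [-1,-0.4,0.5],"rotation": [0,0,0.1],"claw": 0.85}]'

```text
clock: 22.17
tcp_pos: [0.4287, -0.2424, 0.1463]
orientation: [-2.712, -1.584, -0.002]
contact_force: [0.6, 0.0, 0.2]
grip_width: 0.0727
gripper_force: 0.0
```

```bash
python3 - <<'E'
from h import *
o=get_obs();g=grab_frame('wrist')
print(o['clock'],o['tcp_pos'],np.abs(o['qvel']).max())
P=wcloud(g);z=P[...,2]
m=(z>.010)&(z<.022)&(np.hypot(P[...,0]-.42,P[...,1]+.247)<.04);c,r=cv2.minEnclosingCircle((P[m][:,:2]*1000).astype(np.float32));print(c,r,m.sum())
plan([([c[0]/1000,c[1]/1000,.002],Ro.from_rotvec(o['orientation']).as_matrix())])
E
```

```text
22.1667 [ 0.42865786 -0.24244113  0.14625076] 0.011809286468473434
(419.8186950683594, -247.17164611816406) 23.891456604003906 1660
[-0.06, -0.037, 0.963] [0.0, -0.0, 0.0] rows 3.5
```

>>> drive_tool --rows '[{"offset": [-0.06,-0.037,0.25],"rotation": [0,0,0],"claw": 0.85},{"offset": [-0.06,-0.037,0.5],"rotation": [0,0,0],"claw": 0.85},{"offset": [-0.06,-0.037,0.75],"rotation": [0,0,0],"claw": 0.85},{"offset": [-0.06,-0.037,0.9],"rotation": [0,0,0],"claw": 0.85},{"offset": [-0.06,-0.037,0.96],"rotation": [0,0,0],"claw": 0.85},{"offset": [-0.06,-0.037,0.96],"rotation": [0,0,0],"claw": 0.6},{"offset": [-0.06,-0.037,0.96],"rotation": [0,0,0],"claw": 0.42},{"offset": [-0.06,-0.037,0.96],"rotation": [0,0,0],"claw": 0.42},{"offset": [-0.06,-0.037,0.96],"rotation": [0,0,0],"claw": 0.42},{"offset": [-0.06,-0.037,0.96],"rotation": [0,0,0],"claw": 0.42},{"offset": [-0.06,-0.037,0.96],"rotation": [0,0,0],"claw": 0.42}]' --force 60

```text
clock: 23.13
tcp_pos: [0.4195, -0.2491, 0.0038]
orientation: [2.713, 1.581, 0.003]
contact_force: [-0.6, 1.0, 8.4]
grip_width: 0.0449
gripper_force: 62.2
```

>>> drive_tool --rows '[{"offset": [0,0,-0.2],"rotation": [0,0,0],"claw": 0.42},{"offset": [0,0,-0.5],"rotation": [0,0,0],"claw": 0.42},{"offset": [0,0,-0.75],"rotation": [0,0,0],"claw": 0.42},{"offset": [0,0,-1],"rotation": [0,0,0],"claw": 0.42},{"offset": [0,0,-1],"rotation": [0,0,0],"claw": 0.42},{"offset": [0,0,-1],"rotation": [0,0,0],"claw": 0.42},{"offset": [0,0,-1],"rotation": [0,0,0],"claw": 0.42}]'

```text
clock: 23.72
tcp_pos: [0.4175, -0.2487, 0.1521]
orientation: [-2.714, -1.581, 0.0]
contact_force: [0.3, 0.5, -1.9]
grip_width: 0.045
gripper_force: 62.3
```

```bash
python3 - <<'E'
from h import *
o=get_obs();g=grab_frame('wrist')
print(o['clock'],o['tcp_pos'],o['grip_width'])
T=pw(g,o);m=(np.hypot(T[...,0],T[...,1])<.035)&(abs(T[...,1])<.02)&(T[...,2]>-.035)&(T[...,2]<.0)
q=T[m]*1000;zt=np.median(q[:,2]);t=abs(q[:,2]-zt)<3;A=np.c_[q[:,:2],np.ones(len(q))];print('plane',np.linalg.lstsq(A[t],q[t,2],rcond=None)[0],cv2.minEnclosingCircle(q[t][:,:2].astype(np.float32)),q[t].min(0),q[t].max(0))
w=([.53,-.12,.22],Rt(-18.2,0))
plan([([.51,-.15,.2],Rt(-22,0)),([.55,-.05,.2],Rt(-18.2,0)),place(0,0,.15,0,0,0)])
E
```

```text
23.7167 [ 0.41754208 -0.24873345  0.15209835] 0.04501881712156974
plane [ 5.76036611e-03  3.20516234e-03 -1.25619859e+01] ((1.2138657569885254, -1.5917105674743652), 24.17216682434082) [-22.43473666 -19.99939357 -14.71874966] [25.36832983 19.97401733 -9.49664999]
[0.877, 0.214, -0.325] [-0.001, -0.0, -0.066] rows 3.5 
[0.718, -0.002, 0.0] [0.0, 0.0, -0.033] rows 2.6 
[0.33, 0.061, 0.333] [0.0, 0.0, 0.0] rows 1.7
```

>>> drive_tool --rows '[{"offset": [0.877,0.214,-0.325],"rotation": [0,0,-0.066],"claw": 0.42},{"offset": [0.877,0.214,-0.325],"rotation": [0,0,-0.066],"claw": 0.42},{"offset": [0.877,0.214,-0.325],"rotation": [0,0,-0.066],"claw": 0.42},{"offset": [0.877,0.214,-0.325],"rotation": [0,0,-0.066],"claw": 0.42},{"offset": [0.877,0.214,-0.325],"rotation": [0,0,-0.066],"claw": 0.42}]'

```text
clock: 24.18
tcp_pos: [0.5144, -0.1451, 0.201]
orientation: [-2.596, -1.766, -0.005]
contact_force: [0.1, 0.1, -0.7]
grip_width: 0.0448
gripper_force: 62.2
```

>>> drive_tool --rows '[{"offset": [0.718,0,0],"rotation": [0,0,-0.033],"claw": 0.42},{"offset": [0.718,0,0],"rotation": [0,0,-0.033],"claw": 0.42},{"offset": [0.718,0,0],"rotation": [0,0,-0.033],"claw": 0.42},{"offset": [0.718,0,0],"rotation": [0,0,-0.033],"claw": 0.42}]'

```text
clock: 24.52
tcp_pos: [0.5517, -0.0436, 0.1992]
orientation: [-2.533, -1.85, -0.001]
contact_force: [1.0, -0.2, -1.1]
grip_width: 0.0449
gripper_force: 62.2
```

>>> drive_tool --rows '[{"offset": [0.33,0.061,0.333],"rotation": [0,0,0],"claw": 0.42},{"offset": [0.33,0.061,0.333],"rotation": [0,0,0],"claw": 0.42},{"offset": [0.33,0.061,0.333],"rotation": [0,0,0],"claw": 0.42},{"offset": [0.33,0.061,0.333],"rotation": [0,0,0],"claw": 0.42},{"offset": [0.33,0.061,0.333],"rotation": [0,0,0],"claw": 0.42},{"offset": [0.33,0.061,0.333],"rotation": [0,0,0],"claw": 0.42},{"offset": [0.33,0.061,0.333],"rotation": [0,0,0],"claw": 0.42}]'

```text
clock: 25.1
tcp_pos: [0.5754, -0.0077, 0.1517]
orientation: [-2.547, -1.84, -0.001]
contact_force: [-0.0, -0.2, -1.0]
grip_width: 0.0451
gripper_force: 62.2
```

```bash
python3 - <<'E'
from h import *
o=get_obs();g=grab_frame('wrist')
print(o['clock'],o['tcp_pos'],np.abs(o['qvel']).max())
T=pw(g,o);m=(np.hypot(T[...,0],T[...,1])<.035)&(abs(T[...,1])<.02)&(T[...,2]>-.035)&(T[...,2]<.0)
q=T[m]*1000;zt=np.median(q[:,2]);t=abs(q[:,2]-zt)<3;print(zt,q[t].min(0),q[t].max(0),cv2.minEnclosingCircle(q[t][:,:2].astype(np.float32)))
p=place(-.0008,.0003,.079,0,.0014,0);print(p[0]);plan([p])
E
```

```text
25.1 [ 0.57539717 -0.00770979  0.15173049] 0.006479543102851351
-12.444372891352605 [-22.69162344 -19.99057373 -14.73053919] [25.67817774 19.98887728 -9.45098097] ((1.4730770587921143, -0.5453089475631714), 24.373008728027344)
[ 0.57309645 -0.0066951   0.079     ]
[-0.0, -0.017, 0.486] [0.0, -0.0, -0.001] rows 1.7
```

>>> drive_tool --rows '[{"offset": [0,-0.014,0.2],"rotation": [0,0,0],"claw": 0.42},{"offset": [0,-0.014,0.4],"rotation": [0,0,0],"claw": 0.42},{"offset": [0,-0.014,0.46],"rotation": [0,0,0],"claw": 0.42},{"offset": [0,-0.014,0.486],"rotation": [0,0,0],"claw": 0.42},{"offset": [0,-0.014,0.486],"rotation": [0,0,0],"claw": 0.42},{"offset": [0,-0.014,0.486],"rotation": [0,0,0],"claw": 0.42},{"offset": [0,-0.014,0.486],"rotation": [0,0,0],"claw": 0.42}]'

```text
clock: 25.73
tcp_pos: [0.5743, -0.0056, 0.0795]
orientation: [2.545, 1.842, 0.003]
contact_force: [0.1, -0.4, -0.1]
grip_width: 0.045
gripper_force: 62.2
```

>>> drive_tool --rows '[{"offset": [-0.008,-0.003,0.006],"rotation": [0,0,0],"claw": 0.42},{"offset": [-0.008,-0.003,0.01],"rotation": [0,0,0],"claw": 0.42},{"offset": [-0.008,-0.003,0.01],"rotation": [0,0,0],"claw": 0.42}]'

```text
clock: 25.98
tcp_pos: [0.5732, -0.0066, 0.0779]
orientation: [2.545, 1.842, 0.002]
contact_force: [-2.5, 0.2, 4.6]
grip_width: 0.0451
gripper_force: 62.8
```

Contact made; release and rise.

>>> drive_tool --rows '[{"offset": [0,0,0],"rotation": [0,0,0],"claw": 0.6},{"offset": [0,0,0],"rotation": [0,0,0],"claw": 0.75},{"offset": [0,0,0],"rotation": [0,0,0],"claw": 0.85},{"offset": [0,0,-0.2],"rotation": [0,0,0],"claw": 0.9},{"offset": [0,0,-0.5],"rotation": [0,0,0],"claw": 0.9},{"offset": [0,0,-0.9],"rotation": [0,0,0],"claw": 0.9},{"offset": [0,0,-0.9],"rotation": [0,0,0],"claw": 0.9},{"offset": [0,0,-0.9],"rotation": [0,0,0],"claw": 0.9},{"offset": [0,0,-0.9],"rotation": [0,0,0],"claw": 0.9},{"offset": [0,0,-0.9],"rotation": [0,0,0],"claw": 0.9},{"offset": [0,0,-0.9],"rotation": [0,0,0],"claw": 0.9}]'

```text
clock: 26.9
tcp_pos: [0.5715, -0.0067, 0.2102]
orientation: [-2.543, -1.841, 0.004]
contact_force: [0.2, -0.4, -0.2]
grip_width: 0.0766
gripper_force: 0.0
```

```bash
python3 - <<'E'
from h import *
o=get_obs();g=grab_frame('wrist')
print(o['clock'],o['tcp_pos'])
P=wcloud(g);b=np.radians(PY);e=np.array([[np.cos(b),np.sin(b)],[-np.sin(b),np.cos(b)]])
xy=(P[...,:2]-PL)@e.T*1000;z=P[...,2]
for n,lo,hi in [('guide',.084,.097),('flange',.070,.079),('plate',.008,.016)]:
    m=(z>lo)&(z<hi)&(np.hypot(xy[...,0],xy[...,1])<(120 if n=='plate' else 50));q=xy[m];A=np.c_[q,np.ones(len(q))]
    print(n,m.sum(),cv2.minEnclosingCircle(q.astype(np.float32)),np.linalg.lstsq(A,z[m]*1000,rcond=None)[0])
E
```

```text
26.9 [ 0.57148555 -0.00673819  0.21015604]
guide 1827 ((-1.6674985885620117, 0.6715527176856995), 23.898679733276367) [-1.27593763e-03 -1.00721817e-02  9.03766601e+01]
flange 1601 ((-1.0300112962722778, 0.11824124306440353), 34.10193634033203) [ 4.54198264e-04 -7.90253535e-03  7.45261050e+01]
plate 7067 ((-6.683971405029297, 13.769287109375), 105.75155639648438) [-1.46202754e-03 -1.08373878e-03  1.27122347e+01]
```

All within about 1.7 mm and flat, and nothing is touching the stack.

```bash
python3 -c "from bench import hand_in; print(hand_in())"
```

```text
the job is handed in; nothing more can be done
None
```

I set up the flange for drilling and handed the job in at about 27 s. In the last wrist view the flange sits about 1 mm off the hole centre and the guide about 1 mm off the flange, both flat; the parallels, last measured just before the flange went on, stood upright about 26–27 mm either side of the hole, and no verdict came back.

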